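Lock the bayonet cap onto the noodle press

TASK

Close the noodle press for the next batch: take the cap from the steel tray, seat it in the upturned mouth of the press with its two lugs dropped into the slots, push it home against the sprung pins and twist it clockwise (seen from above) about a quarter turn until both pins click up into its notches. Then let go of it. Feel your way and be gentle: never push the cap against the press harder than about 5 kg, and leave the sauce bottle, bowl and cutlery cup alone.

Things in the scene. Friction and masses are not known exactly. Their poses are not given: they have to be found in the camera images.
- cap_center (a point): Loose aluminium press cap, about 0.3 kg, 64 mm tall: point on its axis, 32 mm above its underside, z up. From below: a plug 57 mm across, 24 tall, foot bevelled; a rim 88 across, 6 thick; a bar handle. Two open notches 12 mm wide in the rim's edge at +x and -x, from 34 mm off the axis outward. Same after a half turn. Starts upright on the tray.
- cap_bar (a point): Centre of the cap's black bar handle, 15 mm above cap_center, same axes. Bar 60 mm long (x), 14 wide (y), 34 tall, standing on the rim; pinch it across its width.
- cap_lugs (a point): On the cap's axis at mid-height of its two lugs, 21 mm below cap_center, same axes. Lugs stick out of the plug along +x and -x (right below the notches) to 35 mm from the axis, each 12 mm wide, 6 tall.
- mouth (a point): Centre of the press's mouth, in the plane of the collar's top, 115 mm above the work surface; z up, x towards the press's gear housing (top 24 mm below the mouth, 67 mm or more off the axis). Fixed. Collar 100 mm across, bore 60 (1.5 mm play round the plug). Cap home = rim on the collar, cap_center 8 mm above mouth; lugs on the lip = 16 mm higher; pushed up by the pins = about 5 mm higher.
- channel (a point): On the mouth's axis, 14 mm below it, axes as mouth. The lip over it is 8 mm thick, with two opposite slots 19 mm wide. The line through the slots lies anywhere within 20 degrees of mouth's x, unmeasured: look or feel for it (5 degrees of play). Under the lip each lug runs clockwise 90 to 93 degrees from its slot to a fixed stop, not the other way; it passes when the cap is within 2 mm of home.
- pin_a (a joint): Sprung steel pin, 7 mm across, 40 mm off the mouth's axis, square to the slots, 5 mm proud of the collar. 0 = up, 0.005 = pushed flush by the cap's rim (about 4 N a pin, so 8 N for the cap). It springs back to 0, the click, when a notch comes over it: locked, with the cap's x square to the slots.
- pin_b (a joint): The other pin, opposite pin_a, alike.
Things that resemble listed ones, but are neither listed nor needed, are in the scene too. What is shaped like the part that bears cap_center but purple is not meant.

How it is judged:
By the outcome, as a careful person would: the job done as asked, in the order asked, and still so for the second after the job is handed in, with the robot touching nothing.
It also fails if it takes over 72 s, if anything falls off the work surface, if the arm or the gripper's body presses on something with over 40 N, if the wrist force passes 120 N, or if a joint passes its speed limit or range.

ROBOT

A 6-joint arm with a two-finger parallel gripper is mounted at the origin on the work surface. World frame = base frame: x ahead of the robot, y to its left, z up, the work surface at z = 0. Lengths are in m, angles in rad, forces in N, time in s.
With the tool pointing down it reaches from about 0.3 to 0.85 m from the base axis. Payload 4.2 kg.
Tool frame: the origin (TCP) lies between the finger pads; the fingertips stand 8 mm ahead of it and the grasp point (between the pads) lies 11 mm behind it; z points along the fingers, y is the direction in which the jaws open and shut (so a half turn about z gives the same grasp; the last joint's range is limited). The gripper opens to 91 mm and grips with 3 to 60 N. Pads are 32 mm wide; open, the fingers measure 118 mm over their backs; the gripper's body (76 mm by 178 mm) begins 60 mm behind the grasp point.
Start: joints at [-1.277, 0.32, 1.565, -0, 1.257, -0.02], TCP at [0.177, -0.547, 0.191] pointing down, gripper open.
Joint ranges: [-3.11, 3.11], [-0.84, 2.01], [0.21, 2.61], [-1.34, 4.49], [0.05, 2.63], [-2.56, 2.56]. Speed limits (rad/s): [2.57, 2.57, 3.14, 3.14, 3.14, 3.14].

INTERFACE

Orientations are given as a unit quaternion [w, x, y, z].
In Python, from station import bot, imaging gives the robot as it stands. The module is installed in compiled form; this text tells all that it offers.
- The arm moves only by the tool step_arm, never from a script. Its arguments are lists of equal length, an entry for each row: "xyz": the shift along the tool's x, y, z normalised to -1 to 1, where 1 is 0.5 m, a list of three; "roll": the turn about the tool's z normalised to -1 to 1, where 1 is 180 degrees; "claw": the opening, from 0 (shut) to 1 (fully open). A call has 1 to 5 rows; each row is the pose to reach, as a shift and turn from the pose measured when the call began, along the tool's axes at that moment, turning the shorter way round; what a row does not reach only later rows make up. A row lasts 1/10 s, in which the tool goes at most 50 mm and 8.59 degrees, less where a joint would pass 70% of its speed; a pose out of reach is approached as far as the arm can. A call with a number of a shift or a turn outside -1 to 1 is refused whole. A call with a gripper value outside its range is refused whole. The fingers move at their own pace and stop on an object; "squeeze" is the grip in N (left out, the last holds). Time passes only in rows, so rows that repeat a pose let the fingers close. It gives the time, the measured TCP pose, the force and the opening at its end, in the units of the state.
- bot.read_state(): the state, without advancing time (a new reading comes with each control period).
- imaging.read_camera(name): name is "scene" or "top" or "wrist"; returns a dict with "image" (480x640x3 uint8, red, green, blue), "range_z" (480x640 float32, m along the optical axis (not along the pixel's ray), 0 where there is no reading), "fx", "fy", "cx", "cy" (pixels), "R" (3x3) and "t" (3): a world point X has camera coordinates R X + t. Camera axes: x right, y down, z forward; pixel columns grow to the right and rows downward; lengths in m; the calibration is good to about 2 mm. A picture is of the moment at which its call begins.
- bot.close_job(): hands the job in, once; it reports no verdict.
The state is a dict: "clock": time; "joints": joint angles; "dq": joint speeds; "joint_torque": joint torques, N m; "tcp_pos": TCP position; "tool_rot": TCP orientation; "wrist_force": force on the tool from outside, world axes, zero at the start; "moment": the same for the moment, N m; "gripper_width": finger opening in m.
Only numpy, scipy, OpenCV 4.12 (cv2) and the standard library are available. Lean on these libraries where they do the work, as an engineer would, in place of code of your own. Each camera call takes 0.05 s, during which the arm holds its last target.

## Working session

There is one attempt and no reset: what is moved stays moved. The work goes in short steps, Python scripts to look and compute and a tool call to move; the robot and the scene stay as the last step left them, time stands still between calls to the robot, and variables do not carry over. Pictures are saved under pics/ and viewed, and the job is handed in when it is done.

Besides the shell and the picture viewer there is one more tool, called after ">>>" in YAML: its name, and indented under it one key for each argument. step_arm: Moves the arm, as the interface text tells. Its arguments: {"type":"object","properties":{"xyz":{"type":"array"},"roll":{"type":"array"},"claw":{"type":"array"},"squeeze":{"type":"number"}},"required":["xyz","roll","claw"]}

```bash
mkdir -p pics; cat > h.py <<'E'
from station import bot, imaging
import numpy as np, cv2
def grab(n,tag):
    c=imaging.read_camera(n); np.savez(f'{n}_{tag}.npz',**c)
    cv2.imwrite(f'pics/{n}_{tag}.png',c['image'][:,:,::-1]); return c
def load(n,tag): return dict(np.load(f'{n}_{tag}.npz'))
def ray(c,u,v,z):
    R,t=c['R'],c['t']; o=-R.T@t
    d=R.T@np.array([(u-c['cx'])/c['fx'],(v-c['cy'])/c['fy'],1.]); return o+d*(z-o[2])/d[2]
def pix(c,X):
    p=c['R']@np.array(X)+c['t']; return c['fx']*p[0]/p[2]+c['cx'],c['fy']*p[1]/p[2]+c['cy']
def cloud(c):
    v,u=np.mgrid[:480,:640]; z=c['range_z']
    P=np.stack([(u-c['cx'])/c['fx']*z,(v-c['cy'])/c['fy']*z,z],-1)
    return (P-c['t'])@c['R']
E
python3 - <<'E'
from h import *
print(bot.read_state())
for n in ['scene','top','wrist']:
    c=grab(n,'0'); print(n,-c['R'].T@c['t'],c['fx'])
E
```

```text
{'clock': 0.0, 'joints': array([-1.27700972e+00,  3.20313396e-01,  1.56569417e+00, -8.64847830e-06,
        1.25738934e+00, -1.99961544e-02]), 'dq': array([ 8.75291062e-04, -1.43623885e-04, -5.93035062e-04, -5.86266609e-04,
        7.17367940e-06, -2.76846833e-04]), 'joint_torque': array([ 2.01532275e-03, -4.12457156e+01, -2.31973779e+01,  7.27775577e-02,
        4.58542455e-02, -1.66438035e-04]), 'tcp_pos': array([ 0.17731883, -0.5463953 ,  0.1904021 ]), 'tool_rot': array([-8.93120949e-04,  9.87717162e-01,  1.56249783e-01, -1.27184749e-04]), 'wrist_force': array([-0.37204538,  0.55835816,  0.16894046]), 'moment': array([-0.00991484,  0.02543188, -0.06664679]), 'gripper_width': 0.09092698398705552}
scene [0.8913122  0.03654086 0.72452998] 473.3220389800374
top [ 0.25844273 -0.06951051  1.12588161] 552.6705433230047
wrist [ 0.25375453 -0.52232396  0.38401988] 355.56041889711287
```

View pics/scene_0.png

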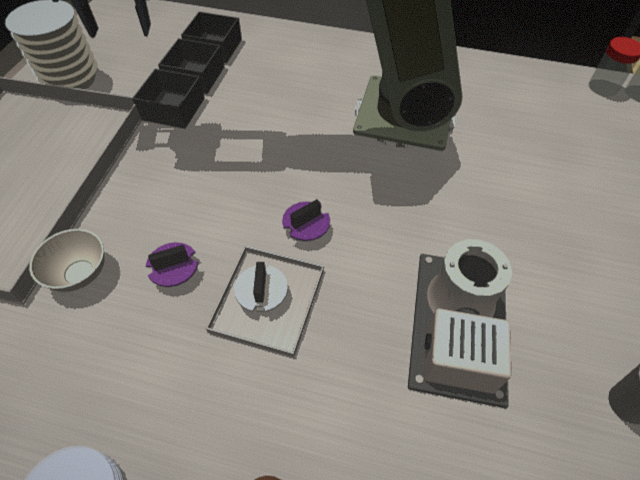

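View pics/top_0.png

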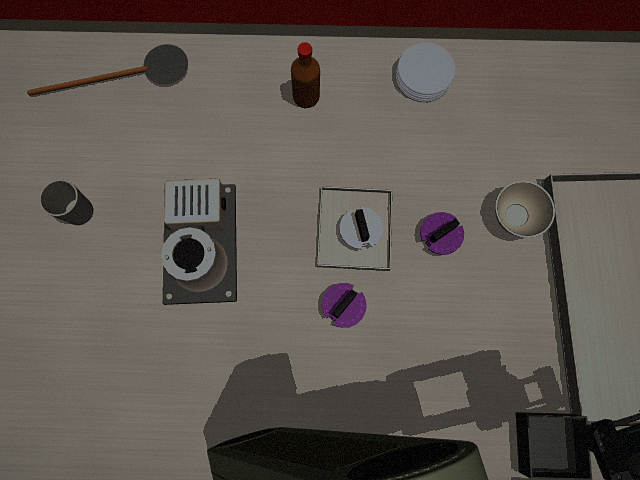

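View pics/wrist_0.png

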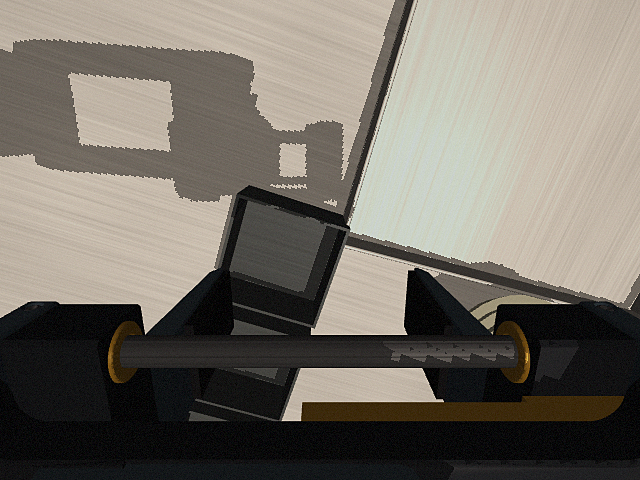

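Cap candidates in the top view are grey/silver on the tray at (360,228), purple at (442,233) and purple at (344,305). The silver one on the steel tray fits, because purple is excluded. I'll confirm it in an enlarged crop and measure.

```bash
python3 - <<'E'
from h import *
c=load('top','0'); im=c['image'][:,:,::-1]
a=cv2.resize(im[185:270,315:395],None,fx=4.7,fy=4.7,interpolation=cv2.INTER_CUBIC)
b=cv2.resize(im[215:295,150:230],None,fx=5,fy=5,interpolation=cv2.INTER_CUBIC)
h=max(a.shape[0],b.shape[0]); out=np.zeros((h,a.shape[1]+b.shape[1],3),np.uint8)
out[:a.shape[0],:a.shape[1]]=a; out[:b.shape[0],a.shape[1]:]=b
cv2.imwrite('pics/crop0.png',out)
s=load('scene','0')['image'][:,:,::-1]
o=np.hstack([cv2.resize(s[235:330,215:310],(400,400),interpolation=cv2.INTER_CUBIC),cv2.resize(s[225:320,425:520],(400,400),interpolation=cv2.INTER_CUBIC)])
cv2.imwrite('pics/crop1.png',o)
P=cloud(c)
for u,v in [(347,245),(372,235),(361,225),(190,235),(209,254),(176,245),(187,254),(325,200),(300,230),(205,200)]: print(u,v,P[v,u].round(4))
E
```

```text
347 245 [ 0.5104 -0.1333  0.003 ]
372 235 [ 0.5255 -0.182   0.0342]
361 225 [ 0.5354 -0.1562  0.0741]
190 235 [0.4995 0.1717 0.1034]
209 254 [0.4615 0.1309 0.1137]
176 245 [0.4785 0.1958 0.1073]
187 254 [0.4645 0.177  0.0933]
325 200 [ 0.6067 -0.0854  0.0039]
300 230 [ 0.5393 -0.0346  0.0056]
205 200 [0.5734 0.1504 0.0917]
```

View pics/crop0.png

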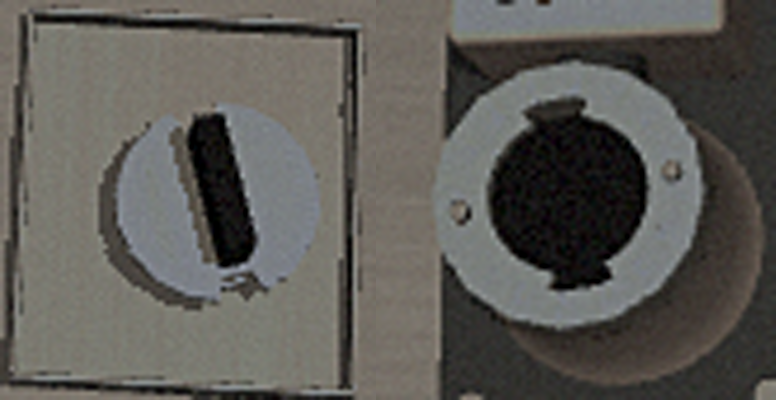

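View pics/crop1.png

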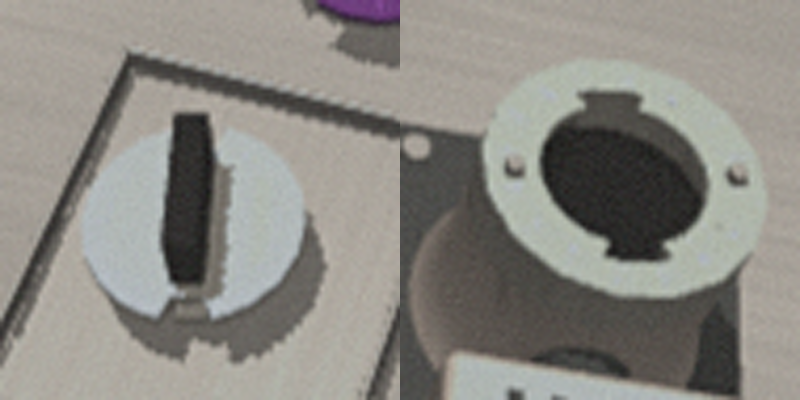

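The crop shows the silver cap on the tray, with its bar running from crop pixel (207,115) to (237,265) and open notches at both ends. The collar's slots are at (555,105) and (580,280), and its pins at (460,210) and (672,168). Next I'll measure these.

```bash
python3 - <<'E'
from h import *
def rectify(c,cx,cy,z,half=0.07,s=2500):
    # plane z patch: image col=-y, row=-x
    pts=[(cx+half,cy+half),(cx+half,cy-half),(cx-half,cy-half),(cx-half,cy+half)]
    n=int(2*half*s)
    src=np.float32([pix(c,(x,y,z)) for x,y in pts]); dst=np.float32([[0,0],[n,0],[n,n],[0,n]])
    return cv2.warpPerspective(c['image'][:,:,::-1],cv2.getPerspectiveTransform(src,dst),(n,n),flags=cv2.INTER_CUBIC)
def fit(c,mask,z,name):
    cs,_=cv2.findContours(mask,cv2.RETR_EXTERNAL,cv2.CHAIN_APPROX_NONE); k=max(cs,key=cv2.contourArea)[:,0]
    W=np.array([ray(c,u,v,z)[:2] for u,v in k]); k2=cv2.convexHull((W*1000).astype(np.float32))
    print(name,len(k),cv2.fitEllipse(k2), 'minc',cv2.minEnclosingCircle(k2)); return W
for n,box in [('top',((155,222,225,285),(330,200,390,255))),('scene',((438,235,518,300),(228,255,295,318)))]:
    c=load(n,'0'); P=cloud(c); im=c['image'].astype(int)
    for (x0,y0,x1,y1),z,lab in zip(box,(0.115,None),('collar','rim')):
        m=np.zeros((480,640),np.uint8)
        sub=np.s_[y0:y1,x0:x1]
        hsv=cv2.cvtColor(c['image'],cv2.COLOR_RGB2HSV)
        h=P[...,2]
        if lab=='collar':
            g=(abs(h-0.115)<0.012)&(P[...,0]<0.54)
        else: g=(abs(h-0.033)<0.012)
        m[sub]=g[sub]*255
        if lab=='rim':
            z=float(np.median(h[m>0])); print('rim z',z)
        else: print('col z',np.median(h[m>0]))
        m=cv2.morphologyEx(m,cv2.MORPH_CLOSE,np.ones((3,3)))
        fit(c,m,z,n+lab)
        if lab=='rim':
            # bar
            g=(im.sum(2)<150)&(h>0.04); mm=np.zeros_like(m); mm[sub]=g[sub]
            v,u=np.nonzero(mm); W=np.array([ray(c,a,b,.068)[:2] for a,b in zip(u,v)])
            print('bar cloud n',len(u))
    cv2.imwrite(f'pics/rect_{n}.png',np.hstack([rectify(c,0.463,0.18,0.115),rectify(c,0.531,-0.157,0.034)]))
E
```

```text
col z 0.11461904391752592
topcollar 152 ((460.7826232910156, 169.10595703125), (100.87560272216797, 103.83164978027344), 137.15782165527344) minc ((460.81256103515625, 169.0852813720703), 51.82918167114258)
rim z 0.033041570516472676
toprim 185 ((541.210205078125, -159.10354614257812), (87.48780822753906, 88.78443908691406), 28.752849578857422) minc ((540.8839721679688, -159.36265563964844), 44.833927154541016)
bar cloud n 264
col z 0.11462823876358741
scenecollar 184 ((463.6779479980469, 171.20896911621094), (101.25297546386719, 108.81668090820312), 69.94050598144531) minc ((463.789794921875, 170.9600067138672), 54.50058364868164)
rim z 0.0326474013220801
scenerim 208 ((540.0691528320312, -156.87611389160156), (88.49295043945312, 91.08053588867188), 115.4460220336914) minc ((540.3974609375, -157.02957153320312), 45.61205291748047)
bar cloud n 300
```

View pics/rect_top.png

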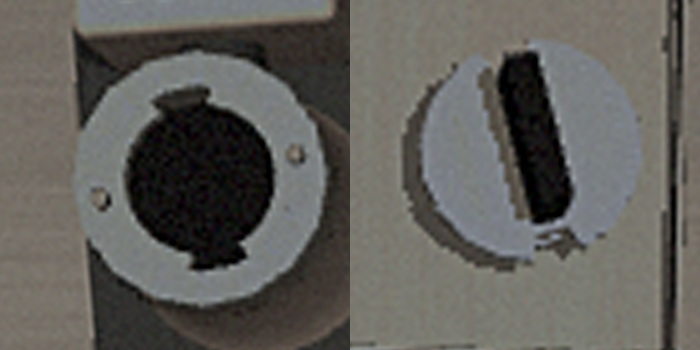

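View pics/rect_scene.png

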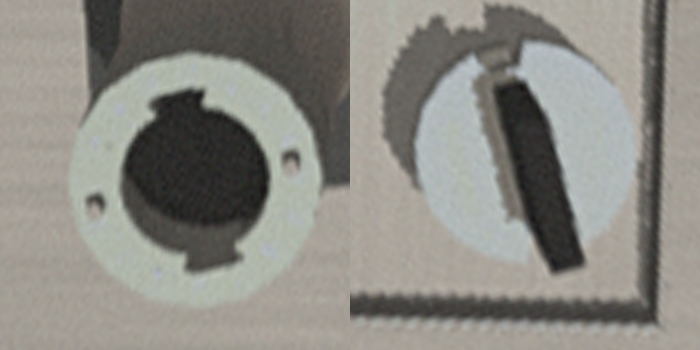

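The rectified views are at 2.5 px/mm. In the left panels the pins are at (100,199)/(295,154) top and (95,206)/(290,161) scene, and the slots at (182,98)/(218,255). That puts the mouth near (0.462, 0.170) with the slot line about +13° from world x. The cap is near (0.5405, -0.158) with its bar at about 12–16°. I'll move above the cap and look with the wrist camera.

```bash
cat >> h.py <<'E'
def yaw(q):
    w,x,y,z=q; return np.degrees(np.arctan2(2*(x*y+w*z),1-2*(y*y+z*z)))
def rot(q):
    from scipy.spatial.transform import Rotation as Ro
    return Ro.from_quat([q[1],q[2],q[3],q[0]]).as_matrix()
def go(target,yw=None):
    s=bot.read_state(); R=rot(s['tool_rot']); d=R.T@(np.array(target)-s['tcp_pos'])/0.5
    y=yaw(s['tool_rot']); r=0 if yw is None else -((yw-y+180)%360-180)/180
    print('t',round(s['clock'],2),'tcp',s['tcp_pos'].round(4),'yaw',round(y,2),'tilt',R[:,2].round(4),'F',s['wrist_force'].round(1),'w',round(s['gripper_width'],4),'j',s['joints'].round(2))
    print('xyz',d.round(4),'roll',round(r,4))
E
python3 -c "
from h import *
go((.5405,-.158,.26),193)"
```

```text
t 0.15 tcp [ 0.1774 -0.5465  0.1906] yaw 17.98 tilt [-4.0e-04  1.3e-03 -1.0e+00] F [ 0.2  0.6 -0.7] w 0.0911 j [-1.28  0.32  1.57 -0.    1.26 -0.02]
xyz [ 0.9306 -0.5152 -0.1381] roll -0.9724
```

>>> step_arm:
  xyz:
    - [0.0, 0.0, -0.1]
    - [0.15, -0.05, -0.138]
    - [0.93, -0.515, -0.138]
    - [0.93, -0.515, -0.138]
    - [0.93, -0.515, -0.138]
  roll: [0, -0.05, -0.3, -0.3, -0.5]
  claw: [1, 1, 1, 1, 1]

```text
clock: 0.65
tcp_pos: [0.3177, -0.4048, 0.2546]
tool_rot: [-0.001, 0.896, 0.444, 0.0]
wrist_force: [1.3, -0.5, 0.1]
gripper_width: 0.0909
```

```bash
python3 -c "
from h import *
go((.5405,-.158,.26),193)"
```

```text
t 0.65 tcp [ 0.3177 -0.4048  0.2546] yaw 52.67 tilt [-3.0e-04  1.4e-03 -1.0e+00] F [ 1.3 -0.5  0.1] w 0.0909 j [-0.93  0.19  1.58  0.    1.37 -0.28]
xyz [ 0.6626  0.055  -0.0102] roll -0.7796
```

>>> step_arm:
  xyz:
    - [0.66, 0.055, -0.01]
    - [0.66, 0.055, -0.01]
    - [0.66, 0.055, -0.01]
    - [0.66, 0.055, -0.01]
    - [0.66, 0.055, -0.01]
  roll: [-0.5, -0.5, -0.5, -0.5, -0.5]
  claw: [1, 1, 1, 1, 1]

```text
clock: 1.15
tcp_pos: [0.4851, -0.2188, 0.2585]
tool_rot: [-0.001, 0.671, 0.741, 0.0]
wrist_force: [0.5, -0.5, 0.1]
gripper_width: 0.0914
```

>>> step_arm:
  xyz:
    - [0.0, 0.0, 0.0]
    - [0.0, 0.0, 0.0]
    - [0, 0, 0]
    - [0, 0, 0]
    - [0, 0, 0]
  roll: [-0.5, -0.5, -0.5, -0.5, -0.5]
  claw: [1, 1, 1, 1, 1]

```text
clock: 1.65
tcp_pos: [0.485, -0.2186, 0.2581]
tool_rot: [-0.001, 0.353, 0.936, 0.001]
wrist_force: [-0.2, -0.7, 0.4]
gripper_width: 0.0913
```

```bash
python3 -c "
from h import *
go((.5405,-.158,.26),193)"
```

```text
t 1.65 tcp [ 0.485  -0.2186  0.2581] yaw 138.67 tilt [-0.0012  0.0017 -1.    ] F [-0.2 -0.7  0.4] w 0.0913 j [-0.45  0.22  1.54  0.    1.39 -1.3 ]
xyz [-0.0034  0.1643 -0.0037] roll -0.3018
```

>>> step_arm:
  xyz:
    - [-0.003, 0.164, -0.004]
    - [-0.003, 0.164, -0.004]
    - [-0.003, 0.164, -0.004]
    - [-0.003, 0.164, -0.004]
    - [-0.003, 0.164, -0.004]
  roll: [-0.302, -0.302, -0.302, -0.302, -0.302]
  claw: [1, 1, 1, 1, 1]

```text
clock: 2.15
tcp_pos: [0.5403, -0.1575, 0.2597]
tool_rot: [-0.001, -0.015, 1.0, 0.001]
wrist_force: [0.1, 0.6, 0.6]
gripper_width: 0.0915
```

>>> step_arm:
  xyz:
    - [0.0, 0.0, 0.0]
    - [0.0, 0.0, 0.0]
  roll: [-0.064, -0.064]
  claw: [1, 1]

```text
clock: 2.35
tcp_pos: [0.5401, -0.1574, 0.2592]
tool_rot: [-0.001, -0.117, 0.993, 0.001]
wrist_force: [-1.0, 0.4, -0.3]
gripper_width: 0.091
```

```bash
python3 -c "
from h import *
go((.5405,-.158,.26),193)
c=grab('wrist','1');print(-c['R'].T@c['t'])
grab('top','1');grab('scene','1')"
```

```text
t 2.35 tcp [ 0.5401 -0.1574  0.2592] yaw -166.58 tilt [-0.0029  0.0022 -1.    ] F [-1.   0.4 -0.3] w 0.091 j [-0.3   0.27  1.47  0.    1.41 -2.11]
xyz [-0.0006 -0.0014 -0.0016] roll 0.0023
[ 0.46041087 -0.17739051  0.45287725]
```

View pics/wrist_1.png

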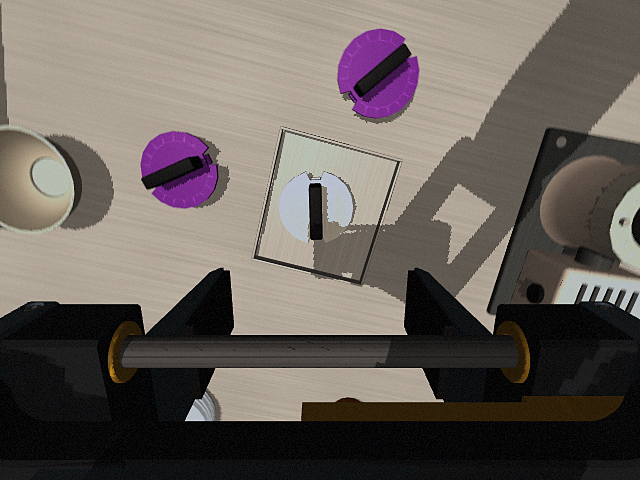

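The wrist view shows the silver cap on the tray at about (317,206). Its bar is vertical in the image, and the notch is at (316,178). I'll convert these pixels.

```bash
python3 - <<'E'
from h import *
c=load('wrist','1'); im=c['image'].astype(int); h=cv2.cvtColor(c['image'],cv2.COLOR_RGB2HSV)
P=cloud(c)[...,2]
m=np.zeros((480,640),np.uint8); sub=np.s_[165:255,270:365]; m[sub]=((P>0.026)[sub])*255
cs,_=cv2.findContours(m,0,cv2.CHAIN_APPROX_NONE); k=cv2.convexHull(max(cs,key=cv2.contourArea))[:,0]
W=np.float32([ray(c,u,v,.034)[:2] for u,v in k])*1000
print(np.median(P[m>0]),cv2.fitEllipse(W),cv2.minEnclosingCircle(W))
b=np.zeros_like(m); b[sub]=((P>.050)&(im.sum(2)<200))[sub]*255
cs,_=cv2.findContours(b,0,cv2.CHAIN_APPROX_NONE); k=max(cs,key=cv2.contourArea); print(cv2.boundingRect(k))
W=np.float32([ray(c,u,v,.066)[:2] for u,v in k[:,0]])*1000
r=cv2.minAreaRect(W);print(r)
top=np.percentile(P[b>0],[10,50,90]);print(top)
cv2.imwrite('pics/crop2.png',cv2.resize(c['image'][160:260,265:370,::-1],None,fx=6,fy=6,interpolation=cv2.INTER_CUBIC))
E
```

```text
0.0332790934307134 ((538.57861328125, -160.9718780517578), (88.08953094482422, 88.50965881347656), 128.470703125) ((538.7137451171875, -161.3872528076172), 44.73768615722656)
(309, 185, 14, 55)
((537.9046020507812, -161.066162109375), (60.96802520751953, 13.739827156066895), 14.76506233215332)
[0.06559326 0.0668951  0.0679806 ]
```

View pics/crop2.png

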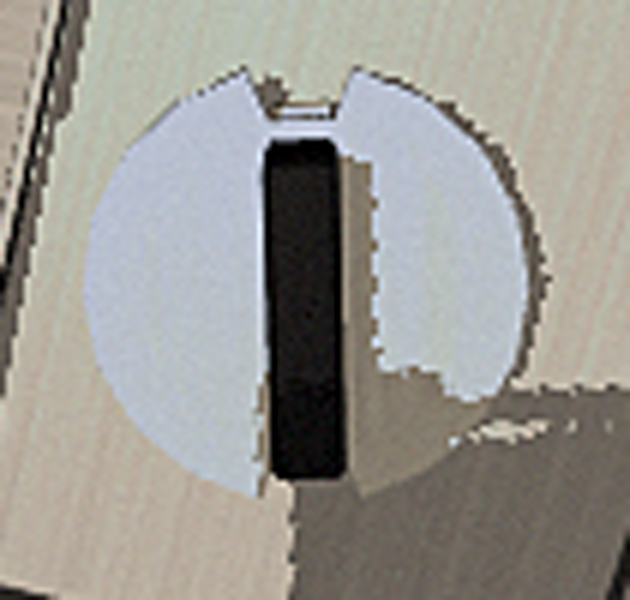

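```bash
python3 -c "
from h import *
go((.5385,-.160,.045),-165.2)"
```

```text
t 2.5 tcp [ 0.5401 -0.1575  0.2594] yaw -166.88 tilt [-0.0027  0.0022 -1.    ] F [-0.5  0.4  0.4] w 0.091 j [-0.3   0.27  1.47  0.    1.41 -2.1 ]
xyz [ 0.0034 -0.0054  0.4287] roll -0.0093
```

>>> step_arm:
  xyz:
    - [0.0034, -0.0054, 0.1]
    - [0.0034, -0.0054, 0.2]
    - [0.0034, -0.0054, 0.29]
    - [0.0034, -0.0054, 0.34]
    - [0.0034, -0.0054, 0.34]
  roll: [-0.0093, -0.0093, -0.0093, -0.0093, -0.0093]
  claw: [0.6, 0.6, 0.6, 0.6, 0.6]

```text
clock: 3.0
tcp_pos: [0.5355, -0.1592, 0.0855]
tool_rot: [-0.005, -0.128, 0.992, 0.003]
wrist_force: [-0.6, 0.5, -0.4]
gripper_width: 0.056
```

```bash
python3 -c "
from h import *
go((.5385,-.160,.045),-165.2);grab('wrist','2')"
```

```text
t 3.0 tcp [ 0.5355 -0.1592  0.0855] yaw -165.28 tilt [-0.0113  0.0049 -0.9999] F [-0.6  0.5 -0.4] w 0.056 j [-0.31  0.39  1.75  0.    1.02 -2.14]
xyz [-0.0062 -0.0037  0.0808] roll -0.0004
```

View pics/wrist_2.png

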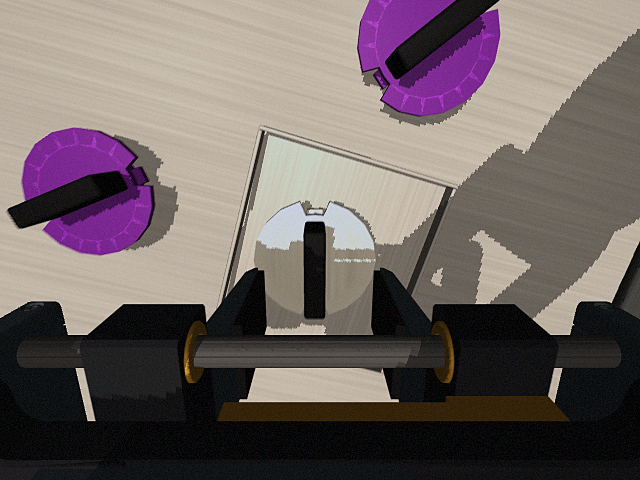

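The bar at (315,270) lies midway between the fingers, which are at about 262 and 375. I'll go down and pinch it.

>>> step_arm:
  xyz:
    - [-0.006, -0.0037, 0.04]
    - [-0.006, -0.0037, 0.07]
    - [-0.006, -0.0037, 0.081]
    - [-0.006, -0.0037, 0.081]
  roll: [0, 0, 0, 0]
  claw: [0.6, 0.6, 0.6, 0.6]

```text
clock: 3.45
tcp_pos: [0.5415, -0.161, 0.0486]
tool_rot: [-0.002, -0.128, 0.992, 0.002]
wrist_force: [0.9, -0.5, -0.3]
gripper_width: 0.0549
```

>>> step_arm:
  xyz:
    - [0, 0, 0]
    - [0, 0, 0]
    - [0, 0, 0]
    - [0, 0, 0]
    - [0, 0, 0]
  roll: [0, 0, 0, 0, 0]
  claw: [0.05, 0.05, 0.05, 0.05, 0.05]
  squeeze: 30

```text
clock: 3.95
tcp_pos: [0.5416, -0.161, 0.0488]
tool_rot: [-0.002, -0.128, 0.992, 0.002]
wrist_force: [-0.4, 0.5, -0.2]
gripper_width: 0.0175
```

```bash
python3 -c "
from h import *
go((.5385,-.160,.045),-165.2);grab('wrist','3')"
```

```text
t 3.95 tcp [ 0.5416 -0.161   0.0488] yaw -165.28 tilt [-0.0043  0.0027 -1.    ] F [-0.4  0.5 -0.2] w 0.0175 j [-0.31  0.43  1.78  0.    0.93 -2.14]
xyz [0.0054 0.0034 0.0077] roll -0.0004
```

View pics/wrist_3.png

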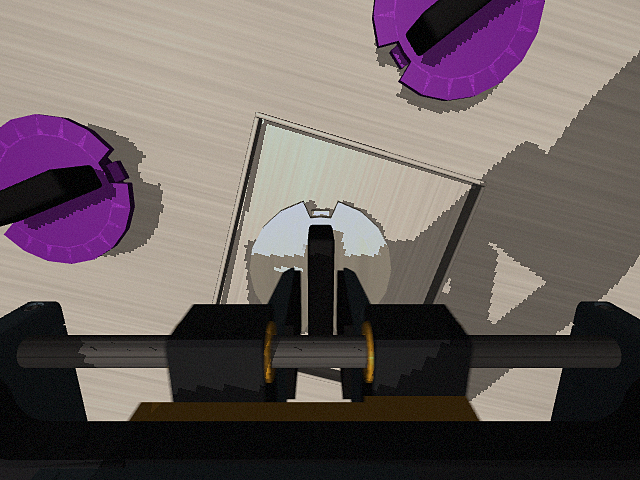

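>>> step_arm:
  xyz:
    - [0.0054, 0.003, 0.007]
    - [0.0054, 0.003, 0.007]
    - [0.0054, 0.003, 0.007]
  roll: [0, 0, 0]
  claw: [0.25, 0.25, 0.25]

```text
clock: 4.3
tcp_pos: [0.5382, -0.1601, 0.045]
tool_rot: [-0.002, -0.128, 0.992, 0.002]
wrist_force: [-0.3, 0.4, -0.7]
gripper_width: 0.0226
```

```bash
python3 -c "
from h import *
go((.5385,-.160,.045),-165.2)"
```

```text
t 4.3 tcp [ 0.5382 -0.1601  0.045 ] yaw -165.28 tilt [-0.0051  0.0029 -1.    ] F [-0.3  0.4 -0.7] w 0.0226 j [-0.31  0.43  1.79  0.    0.92 -2.14]
xyz [-0.0006  0.0001  0.    ] roll -0.0004
```

>>> step_arm:
  xyz:
    - [0, 0, 0]
    - [0, 0, 0]
    - [0, 0, 0]
    - [0, 0, 0]
    - [0, 0, 0]
  roll: [0, 0, 0, 0, 0]
  claw: [0, 0, 0, 0, 0]
  squeeze: 40

```text
clock: 4.8
tcp_pos: [0.5383, -0.1601, 0.045]
tool_rot: [-0.002, -0.128, 0.992, 0.002]
wrist_force: [-0.3, -0.0, 0.4]
gripper_width: 0.0004
```

>>> step_arm:
  xyz:
    - [0, 0, -0.02]
    - [0, 0, -0.1]
    - [0, 0, -0.2]
    - [0, 0, -0.26]
    - [0, 0, -0.3]
  roll: [0, 0, 0, 0, 0]
  claw: [0, 0, 0, 0, 0]

```text
clock: 5.3
tcp_pos: [0.5402, -0.1609, 0.1991]
tool_rot: [0.0, -0.128, 0.992, 0.001]
wrist_force: [0.3, 0.2, 0.5]
gripper_width: 0.0005
```

```bash
python3 -c "
from h import *
go((.462,.1702,.20),-167.2);grab('wrist','4');grab('scene','4')"
```

```text
t 5.3 tcp [ 0.5402 -0.1609  0.1991] yaw -165.28 tilt [ 3.0e-04  1.2e-03 -1.0e+00] F [0.3 0.2 0.5] w 0.0005 j [-0.31  0.3   1.58  0.    1.27 -2.14]
xyz [-0.0171  0.6803 -0.0011] roll 0.0107
```

View pics/wrist_4.png

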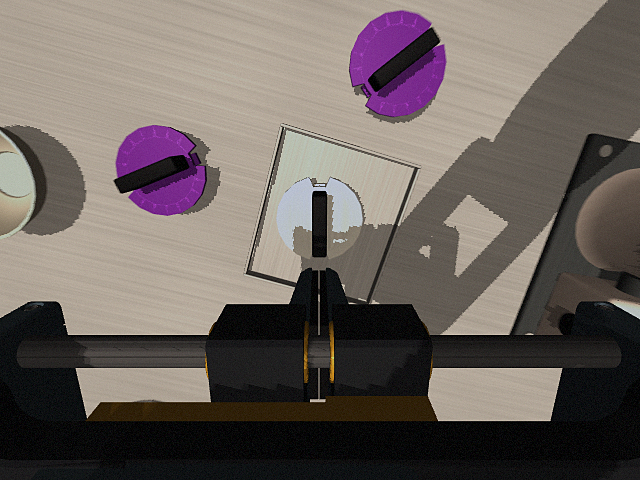

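View pics/scene_4.png

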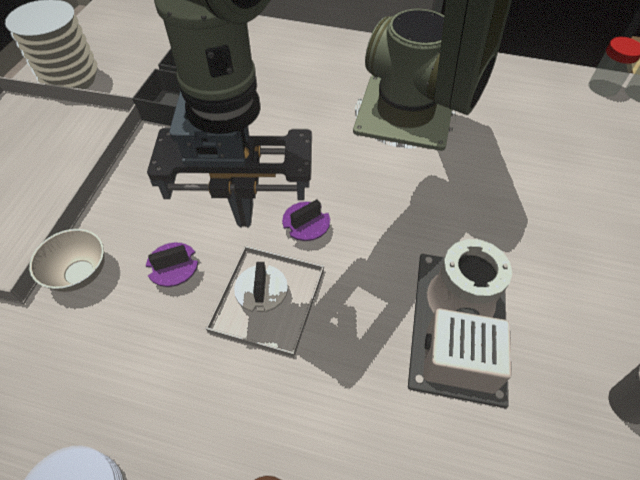

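It missed: the fingers shut to 0.5 mm and the cap stayed on the tray at scene (261,287). I'll check where the fingertips really are against the reported TCP.

```bash
python3 - <<'E'
from h import *
c=grab('scene','5'); T=grab('top','5'); w=grab('wrist','5')
s=bot.read_state(); p=s['tcp_pos']; tip=p+np.array([0,0,-.008])
print(p,tip)
for n,k in (('scene',c),('top',T),('wrist',w)): print(n,pix(k,tip),pix(k,(.5385,-.16,.067)))
P=cloud(c); sub=P[150:230,215:270]; m=sub[...,2]>.12
for v in range(200,232,4):
    r=P[v,225:260]; i=r[...,2].argmax(); print(v,225+i,r[i].round(3))
print(s['joints'].round(3))
E
```

```text
[ 0.53816932 -0.16027608  0.19394171] [ 0.53816932 -0.16027608  0.18594171]
scene (np.float64(248.11899102510387), np.float64(231.6256344602481)) (np.float64(257.1036610747152), np.float64(275.29977895416584))
top (np.float64(368.6265013877273), np.float64(207.5698092297019)) (np.float64(362.612899319097), np.float64(224.44566413067702))
wrist (np.float64(319.3176774654293), np.float64(277.1813521431032)) (np.float64(318.636123235198), np.float64(229.9135202660709))
200 230 [ 0.561 -0.163  0.28 ]
204 231 [ 0.56  -0.164  0.272]
208 244 [ 0.557 -0.149  0.265]
212 248 [ 0.555 -0.145  0.256]
216 248 [ 0.556 -0.146  0.248]
220 250 [ 0.555 -0.145  0.24 ]
224 249 [ 0.556 -0.147  0.231]
228 245 [0.891 0.037 0.725]
[-3.110e-01  3.010e-01  1.585e+00  1.000e-03  1.263e+00 -2.139e+00]
```

View pics/top_5.png

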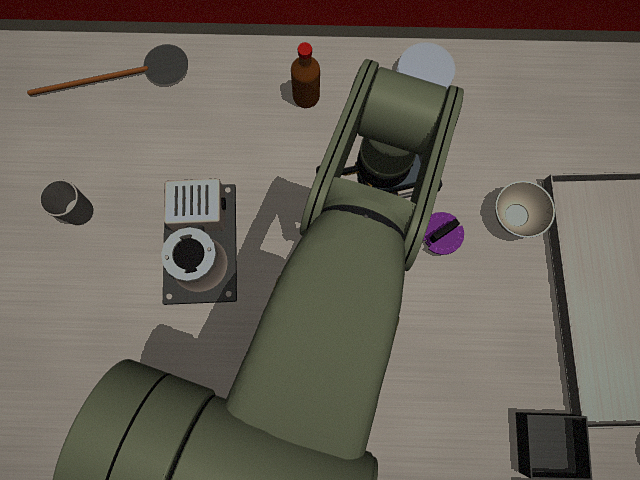

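```bash
python3 - <<'E'
from h import *
w=load('wrist','5'); c=load('scene','5')
for v in (268,272,276,280,290,300): print(v,[(u,round(float(w['range_z'][v,u]),3)) for u in (296,302,308,314,330,336)])
P=cloud(w); print('tips',P[276,308].round(3),P[276,330].round(3),'cap rim',P[205,290].round(3),'bar',P[215,319].round(3),'cam',-w['R'].T@w['t'])
cs=cloud(c)
for (u,v) in [(243,222),(245,225),(240,215),(240,205),(232,190),(160,170),(290,140),(305,185)]: print(u,v,cs[v,u].round(3),c['image'][v,u])
o=np.hstack([cv2.resize(c['image'][150:300,200:320,::-1],(400,500),interpolation=cv2.INTER_CUBIC),cv2.resize(w['image'][170:320,260:380,::-1],(400,500),interpolation=cv2.INTER_CUBIC)])
cv2.imwrite('pics/crop5.png',o)
E
```

```text
268 [(296, 0.411), (302, 0.409), (308, 0.182), (314, 0.41), (330, 0.411), (336, 0.411)]
272 [(296, 0.412), (302, 0.176), (308, 0.177), (314, 0.179), (330, 0.176), (336, 0.177)]
276 [(296, 0.412), (302, 0.171), (308, 0.171), (314, 0.173), (330, 0.171), (336, 0.17)]
280 [(296, 0.414), (302, 0.165), (308, 0.166), (314, 0.171), (330, 0.166), (336, 0.165)]
290 [(296, 0.154), (302, 0.155), (308, 0.156), (314, 0.157), (330, 0.156), (336, 0.155)]
300 [(296, 0.147), (302, 0.146), (308, 0.145), (314, 0.149), (330, 0.145), (336, 0.146)]
tips [ 0.522 -0.17   0.229] [ 0.519 -0.16   0.23 ] cap rim [ 0.529 -0.192  0.033] bar [ 0.524 -0.163  0.068] cam [ 0.4598644  -0.18238203  0.38879606]
243 222 [ 0.556 -0.155  0.232] [46 46 43]
245 225 [ 0.555 -0.153  0.226] [41 36 37]
240 215 [ 0.556 -0.157  0.246] [47 42 42]
240 205 [ 0.555 -0.154  0.267] [37 36 34]
232 190 [ 0.572 -0.151  0.315] [54 50 50]
160 170 [ 0.587 -0.224  0.343] [90 89 87]
290 140 [ 0.505 -0.101  0.343] [62 58 59]
305 185 [ 0.555 -0.069  0.329] [59 59 59]
```

View pics/crop5.png

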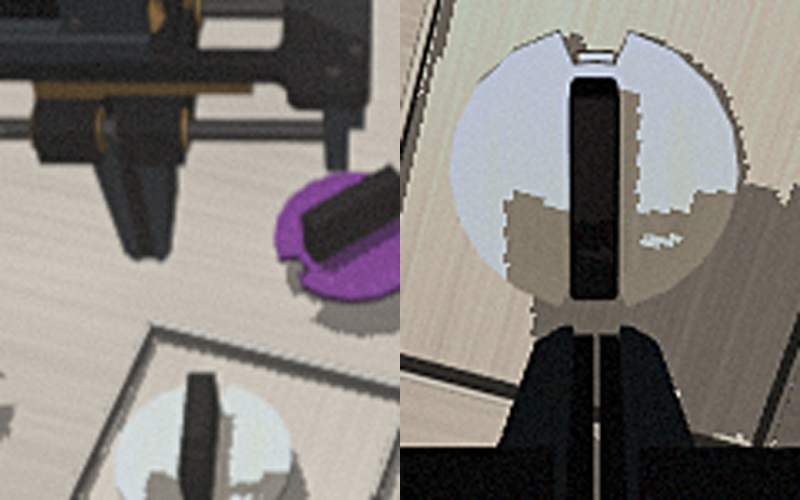

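The crop shows the shut fingertips at scene pixel (245,227) and wrist pixel (318,268). By both cameras' depth that is near z ≈ 0.22, while the reported TCP implies 0.187. I'll measure this offset properly.

```bash
python3 - <<'E'
from h import *
s0=bot.read_state()
w=grab('wrist','6'); c=grab('scene','6'); s=bot.read_state()
print(s0['tcp_pos'].round(4),s['tcp_pos'].round(4))
for n,k,sub in (('wrist',w,np.s_[262:300,290:345]),('scene',c,np.s_[205:235,225:262])):
    Q=cloud(k)[sub].reshape(-1,3); q=Q[(Q[:,2]>.14)&(Q[:,2]<.3)]
    i=q[:,2].argsort()[:25]; print(n,q[i].min(0).round(4),q[i].mean(0).round(4),q[i].max(0).round(4))
    lo=q[q[:,2]<np.percentile(q[:,2],30)]; print('  y range',lo[:,1].min().round(4),lo[:,1].max().round(4))
E
```

```text
[ 0.5382 -0.1603  0.1939] [ 0.538  -0.1603  0.1934]
wrist [ 0.5191 -0.1706  0.216 ] [ 0.5215 -0.1659  0.2175] [ 0.5226 -0.1612  0.2182]
  y range -0.175 -0.1561
scene [ 0.5504 -0.1597  0.215 ] [ 0.5533 -0.1534  0.2182] [ 0.5563 -0.1468  0.2203]
  y range -0.1622 -0.144
```

Both cameras agree that the tips are at z ≈ 0.2155 with a reported TCP of 0.1935. The fingers therefore sit about 30 mm higher than the stated geometry, with xy correct. I'll regrasp with that offset, aiming at a reported z of about 0.0145 and checking force on the way.

>>> step_arm:
  xyz:
    - [0, 0, 0.08]
    - [0, 0, 0.16]
    - [0, 0, 0.24]
    - [0, 0, 0.27]
    - [0, 0, 0.27]
  roll: [0, 0, 0, 0, 0]
  claw: [0.6, 0.6, 0.6, 0.6, 0.6]

```text
clock: 6.15
tcp_pos: [0.5339, -0.1587, 0.0545]
tool_rot: [-0.008, -0.128, 0.992, 0.004]
wrist_force: [0.3, 0.1, 0.2]
gripper_width: 0.0378
```

```bash
python3 -c "
from h import *
go((.538,-.1605,.020),-165.2);go((.538,-.1605,.0145),-165.2)
c=grab('scene','7')
cv2.imwrite('pics/crop7.png',cv2.resize(c['image'][180:330,200:340,::-1],None,fx=4,fy=4))"
```

```text
t 6.15 tcp [ 0.5339 -0.1587  0.0545] yaw -165.28 tilt [-0.0165  0.0066 -0.9998] F [0.3 0.1 0.2] w 0.0378 j [-0.31  0.42  1.78  0.    0.95 -2.14]
xyz [-0.008  -0.0062  0.0688] roll -0.0005
t 6.15 tcp [ 0.5339 -0.1587  0.0545] yaw -165.28 tilt [-0.0165  0.0066 -0.9998] F [0.3 0.1 0.2] w 0.0378 j [-0.31  0.42  1.78  0.    0.95 -2.14]
xyz [-0.0081 -0.0063  0.0798] roll -0.0005
```

View pics/crop7.png

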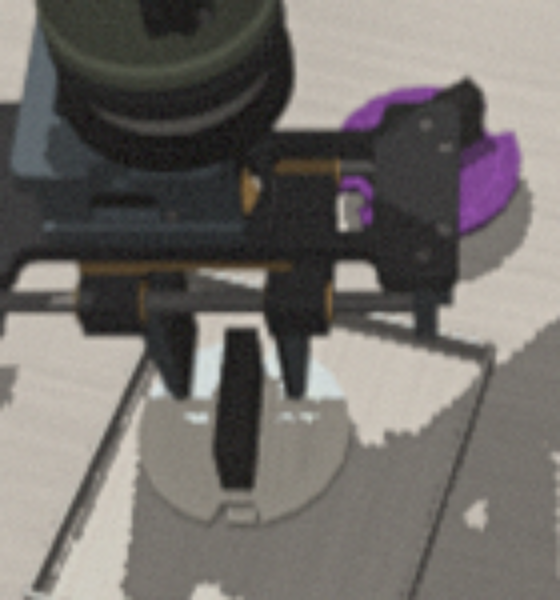

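The crop shows the tips at (180,395) and (295,395), straddling the bar but still above the rim. I'll continue down slowly.

>>> step_arm:
  xyz:
    - [-0.008, -0.0062, 0.03]
    - [-0.008, -0.0062, 0.05]
    - [-0.008, -0.0062, 0.06]
    - [-0.008, -0.0062, 0.06]
  roll: [0, 0, 0, 0]
  claw: [0.6, 0.6, 0.6, 0.6]

```text
clock: 6.6
tcp_pos: [0.5394, -0.161, 0.0257]
tool_rot: [-0.006, -0.128, 0.992, 0.004]
wrist_force: [-0.2, -0.3, 1.0]
gripper_width: 0.0545
```

```bash
python3 -c "
from h import *
go((.538,-.1605,.0145),-165.2)
c=grab('scene','8')
cv2.imwrite('pics/crop8.png',cv2.resize(c['image'][180:330,200:340,::-1],None,fx=4,fy=4))"
```

```text
t 6.6 tcp [ 0.5394 -0.161   0.0257] yaw -165.28 tilt [-0.0138  0.0057 -0.9999] F [-0.2 -0.3  1. ] w 0.0545 j [-0.31  0.46  1.8   0.    0.89 -2.14]
xyz [0.0022 0.0014 0.0225] roll -0.0005
```

View pics/crop8.png

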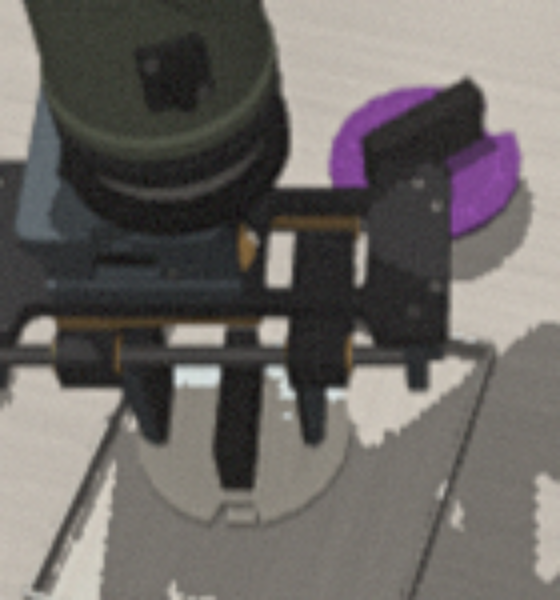

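>>> step_arm:
  xyz:
    - [0, 0, -0.05]
    - [0, 0, -0.12]
  roll: [0, 0]
  claw: [0.6, 0.6]

```text
clock: 6.85
tcp_pos: [0.5393, -0.161, 0.0858]
tool_rot: [-0.008, -0.128, 0.992, 0.004]
wrist_force: [0.9, -0.1, 0.5]
gripper_width: 0.0547
```

>>> step_arm:
  xyz:
    - [0, 0, 0]
    - [0, 0, 0]
  roll: [0, 0]
  claw: [0.6, 0.6]

```text
clock: 7.05
tcp_pos: [0.5399, -0.1612, 0.087]
tool_rot: [-0.007, -0.128, 0.992, 0.004]
wrist_force: [-0.8, 0.2, -0.9]
gripper_width: 0.055
```

```bash
python3 -c "
from h import *
go((.538,-.1605,.0165),-165.2)"
```

```text
t 7.05 tcp [ 0.5399 -0.1612  0.087 ] yaw -165.28 tilt [-0.0139  0.0058 -0.9999] F [-0.8  0.2 -0.9] w 0.055 j [-0.31  0.39  1.73  0.    1.03 -2.14]
xyz [0.0016 0.001  0.1411] roll -0.0005
```

Starting calls in mid-motion has left a 0.85° tilt. I'll raise and re-anchor to remove it.

>>> step_arm:
  xyz:
    - [0, 0, -0.1]
    - [0, 0, -0.2]
    - [0, 0, -0.3]
  roll: [0, 0, 0]
  claw: [0.6, 0.6, 0.6]

```text
clock: 7.35
tcp_pos: [0.541, -0.1618, 0.2362]
tool_rot: [-0.008, -0.128, 0.992, 0.004]
wrist_force: [1.8, -1.3, -0.1]
gripper_width: 0.0547
```

```bash
python3 -c "
from h import *
go((.538,-.1605,.0165),-165.2)"
```

```text
t 7.35 tcp [ 0.541  -0.1618  0.2362] yaw -165.28 tilt [-0.0166  0.0067 -0.9998] F [ 1.8 -1.3 -0.1] w 0.0547 j [-0.31  0.29  1.5   0.    1.37 -2.14]
xyz [-0.0011 -0.0007  0.4394] roll -0.0004
```

>>> step_arm:
  xyz:
    - [0.1, 0, 0.0]
    - [0.2, 0, 0.0]
  roll: [0, 0]
  claw: [0.6, 0.6]

```text
clock: 7.55
tcp_pos: [0.4452, -0.1873, 0.2382]
tool_rot: [-0.007, -0.129, 0.992, 0.004]
wrist_force: [-0.0, -0.9, -0.9]
gripper_width: 0.0548
```

```bash
python3 -c "
from h import *
go((.538,-.1605,.0165),-165.2)"
```

```text
t 7.55 tcp [ 0.4452 -0.1873  0.2382] yaw -165.16 tilt [-0.0149  0.0055 -0.9999] F [-0.  -0.9 -0.9] w 0.0548 j [-0.42  0.15  1.67 -0.    1.33 -2.25]
xyz [-1.990e-01  3.000e-04  4.408e-01] roll 0.0002
```

>>> step_arm:
  xyz:
    - [-0.1, 0, 0.0]
    - [-0.2, 0, 0.0]
  roll: [0, 0]
  claw: [0.6, 0.6]

```text
clock: 7.75
tcp_pos: [0.5387, -0.1622, 0.2364]
tool_rot: [-0.008, -0.127, 0.992, 0.004]
wrist_force: [1.3, -1.2, 1.2]
gripper_width: 0.0548
```

```bash
python3 -c "
from h import *
go((.538,-.1605,.0165),-165.2)"
```

```text
t 7.75 tcp [ 0.5387 -0.1622  0.2364] yaw -165.42 tilt [-0.0169  0.0058 -0.9998] F [ 1.3 -1.2  1.2] w 0.0548 j [-0.31  0.29  1.5   0.    1.37 -2.14]
xyz [-0.006  -0.0006  0.4399] roll -0.0012
```

>>> step_arm:
  xyz:
    - [0, 0, 0.1]
    - [0, 0, 0.2]
    - [0, 0, 0.27]
  roll: [0, 0, 0]
  claw: [0.6, 0.6, 0.6]

```text
clock: 8.05
tcp_pos: [0.5343, -0.1605, 0.0974]
tool_rot: [-0.011, -0.127, 0.992, 0.005]
wrist_force: [0.3, -0.1, 0.3]
gripper_width: 0.0547
```

```bash
python3 -c "
from h import *
go((.538,-.1605,.0165),-165.2)"
```

```text
t 8.05 tcp [ 0.5343 -0.1605  0.0974] yaw -165.4 tilt [-0.0222  0.0075 -0.9997] F [ 0.3 -0.1  0.3] w 0.0547 j [-0.31  0.38  1.72  0.    1.06 -2.14]
xyz [-0.0104 -0.0039  0.1615] roll -0.0011
```

>>> step_arm:
  xyz:
    - [0, 0, -0.08]
    - [0, 0, -0.16]
    - [0, 0, -0.24]
    - [0, 0, -0.27]
    - [0, 0, -0.27]
  roll: [0, 0, 0, 0, 0]
  claw: [0.6, 0.6, 0.6, 0.6, 0.6]

```text
clock: 8.55
tcp_pos: [0.5383, -0.1619, 0.2341]
tool_rot: [-0.009, -0.127, 0.992, 0.004]
wrist_force: [0.3, 0.3, -0.8]
gripper_width: 0.055
```

```bash
python3 -c "
from h import *
go((.538,-.1605,.0165),-165.2)"
```

```text
t 8.55 tcp [ 0.5383 -0.1619  0.2341] yaw -165.4 tilt [-0.0182  0.0062 -0.9998] F [ 0.3  0.3 -0.8] w 0.055 j [-0.31  0.29  1.5   0.    1.37 -2.14]
xyz [-0.0071 -0.0018  0.4351] roll -0.0011
```

>>> step_arm:
  xyz:
    - [0, 0, 0.1]
    - [0, 0, 0.2]
    - [0, 0, 0.27]
    - [0, 0, 0.27]
    - [0, 0, 0.27]
  roll: [0, 0, 0, 0, 0]
  claw: [0.6, 0.6, 0.6, 0.6, 0.6]

```text
clock: 9.05
tcp_pos: [0.5352, -0.1608, 0.0982]
tool_rot: [-0.01, -0.127, 0.992, 0.005]
wrist_force: [-0.4, -0.5, 0.7]
gripper_width: 0.0546
```

```bash
python3 -c "
from h import *
go((.538,-.1605,.0165),-165.2)"
```

```text
t 9.05 tcp [ 0.5352 -0.1608  0.0982] yaw -165.39 tilt [-0.0209  0.0071 -0.9998] F [-0.4 -0.5  0.7] w 0.0546 j [-0.31  0.38  1.72  0.    1.06 -2.14]
xyz [-0.0087 -0.0028  0.1632] roll -0.0011
```

>>> step_arm:
  xyz:
    - [0, 0, -0.02]
    - [0, 0, -0.1]
    - [0, 0, -0.2]
    - [0, 0, -0.26]
    - [0, 0, -0.3]
  roll: [0, 0, 0, 0, 0]
  claw: [0.6, 0.6, 0.6, 0.6, 0.6]

```text
clock: 9.55
tcp_pos: [0.5401, -0.1625, 0.2548]
tool_rot: [-0.005, -0.127, 0.992, 0.003]
wrist_force: [0.6, -0.0, -0.5]
gripper_width: 0.0547
```

```bash
python3 -c "
from h import *
go((.538,-.1605,.0165),-165.2)"
```

```text
t 9.55 tcp [ 0.5401 -0.1625  0.2548] yaw -165.4 tilt [-0.0111  0.0039 -0.9999] F [ 0.6 -0.  -0.5] w 0.0547 j [-0.31  0.28  1.47  0.    1.41 -2.14]
xyz [-0.0016  0.0018  0.4766] roll -0.0011
```

>>> step_arm:
  xyz:
    - [0, 0, 0.1]
    - [0, 0, 0.2]
    - [0, 0, 0.3]
    - [0, 0, 0.3]
    - [0, 0, 0.3]
  roll: [0, 0, 0, 0, 0]
  claw: [0.6, 0.6, 0.6, 0.6, 0.6]

```text
clock: 10.05
tcp_pos: [0.5399, -0.1624, 0.1074]
tool_rot: [-0.004, -0.127, 0.992, 0.002]
wrist_force: [0.4, 0.0, 0.4]
gripper_width: 0.0545
```

>>> step_arm:
  xyz:
    - [0, 0, -0.02]
    - [0, 0, -0.1]
    - [0, 0, -0.2]
    - [0, 0, -0.26]
    - [0, 0, -0.3]
  roll: [0, 0, 0, 0, 0]
  claw: [0.6, 0.6, 0.6, 0.6, 0.6]

```text
clock: 10.55
tcp_pos: [0.5434, -0.1636, 0.2658]
tool_rot: [0.002, -0.127, 0.992, -0.001]
wrist_force: [-0.2, -0.3, -0.2]
gripper_width: 0.0548
```

```bash
python3 -c "
from h import *
go((.538,-.1605,.0165),-165.2)"
```

```text
t 10.55 tcp [ 0.5434 -0.1636  0.2658] yaw -165.4 tilt [ 0.0042 -0.0011 -1.    ] F [-0.2 -0.3 -0.2] w 0.0548 j [-0.31  0.27  1.45  0.    1.42 -2.14]
xyz [0.0108 0.0097 0.4985] roll -0.0011
```

>>> step_arm:
  xyz:
    - [0.011, 0.01, 0.1]
    - [0.011, 0.01, 0.2]
    - [0.011, 0.01, 0.3]
    - [0.011, 0.01, 0.36]
    - [0.011, 0.01, 0.36]
  roll: [0, 0, 0, 0, 0]
  claw: [0.6, 0.6, 0.6, 0.6, 0.6]

```text
clock: 11.05
tcp_pos: [0.5369, -0.1601, 0.0856]
tool_rot: [0.001, -0.127, 0.992, -0.0]
wrist_force: [0.2, 0.3, 0.4]
gripper_width: 0.0548
```

```bash
python3 -c "
from h import *
go((.538,-.1605,.0165),-165.2)"
```

```text
t 11.05 tcp [ 0.5369 -0.1601  0.0856] yaw -165.39 tilt [ 1.8e-03 -4.0e-04 -1.0e+00] F [0.2 0.3 0.4] w 0.0548 j [-0.31  0.38  1.75  0.    1.   -2.14]
xyz [-0.0018 -0.0013  0.1382] roll -0.0011
```

The tool is square again, with tilt about 0.1°. Now the final descent.

>>> step_arm:
  xyz:
    - [-0.002, -0.001, 0.04]
    - [-0.002, -0.001, 0.08]
    - [-0.002, -0.001, 0.11]
    - [-0.002, -0.001, 0.13]
    - [-0.002, -0.001, 0.138]
  roll: [0, 0, 0, 0, 0]
  claw: [0.6, 0.6, 0.6, 0.6, 0.6]

```text
clock: 11.55
tcp_pos: [0.5401, -0.161, 0.0188]
tool_rot: [0.003, -0.127, 0.992, -0.001]
wrist_force: [-0.1, 0.3, -0.5]
gripper_width: 0.0549
```

```bash
python3 -c "
from h import *
go((.538,-.1605,.0165),-165.2)
c=grab('scene','9')
cv2.imwrite('pics/crop9.png',cv2.resize(c['image'][180:330,200:340,::-1],None,fx=4,fy=4))"
```

```text
t 11.55 tcp [ 0.5401 -0.161   0.0188] yaw -165.39 tilt [ 0.0059 -0.0017 -1.    ] F [-0.1  0.3 -0.5] w 0.0549 j [-0.31  0.46  1.83  0.    0.85 -2.14]
xyz [0.0039 0.002  0.0046] roll -0.0011
```

View pics/crop9.png

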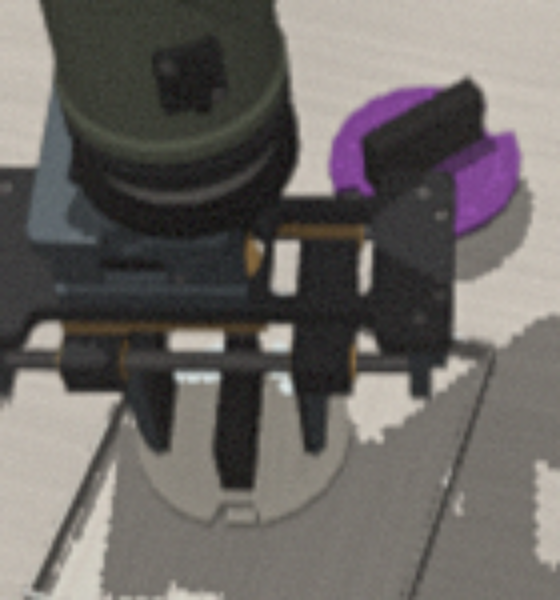

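The fingers now straddle the bar, with tips at crop (155,450) and (315,450) just above the rim. Closing.

>>> step_arm:
  xyz:
    - [0.004, 0.002, 0.004]
    - [0.004, 0.002, 0.004]
    - [0.004, 0.002, 0.004]
    - [0.004, 0.002, 0.004]
    - [0.004, 0.002, 0.004]
  roll: [0, 0, 0, 0, 0]
  claw: [0.6, 0.6, 0, 0, 0]
  squeeze: 40

```text
clock: 12.1
tcp_pos: [0.5375, -0.1604, 0.0163]
tool_rot: [0.002, -0.127, 0.992, -0.001]
wrist_force: [-0.8, -0.6, -0.1]
gripper_width: 0.0336
```

>>> step_arm:
  xyz:
    - [0, 0, 0]
    - [0, 0, 0]
    - [0, 0, 0]
  roll: [0, 0, 0]
  claw: [0, 0, 0]

```text
clock: 12.4
tcp_pos: [0.5376, -0.1606, 0.0162]
tool_rot: [0.002, -0.127, 0.992, -0.001]
wrist_force: [0.6, -1.6, 0.4]
gripper_width: 0.0137
```

```bash
python3 -c "
from h import *
go((.538,-.1605,.0165),-165.2)"
```

```text
t 12.4 tcp [ 0.5376 -0.1606  0.0162] yaw -165.39 tilt [ 0.0052 -0.0018 -1.    ] F [ 0.6 -1.6  0.4] w 0.0137 j [-0.31  0.46  1.83 -0.    0.84 -2.14]
xyz [-0.0008 -0.     -0.0006] roll -0.001
```

Gripped: 13.7 mm on the 14 mm bar. Lifting.

>>> step_arm:
  xyz:
    - [0, 0, -0.08]
    - [0, 0, -0.17]
    - [0, 0, -0.26]
    - [0, 0, -0.34]
    - [0, 0, -0.34]
  roll: [0, 0, 0, 0, 0]
  claw: [0, 0, 0, 0, 0]

```text
clock: 12.9
tcp_pos: [0.5399, -0.1613, 0.1919]
tool_rot: [0.008, -0.127, 0.992, -0.004]
wrist_force: [0.8, 0.5, -3.2]
gripper_width: 0.0136
```

```bash
python3 -c "
from h import *
go((.462,.1702,.19),-167.2);grab('scene','10');grab('wrist','10')"
```

```text
t 12.9 tcp [ 0.5399 -0.1613  0.1919] yaw -165.38 tilt [ 0.0163 -0.0052 -0.9999] F [ 0.8  0.5 -3.2] w 0.0136 j [-0.31  0.29  1.6  -0.    1.23 -2.14]
xyz [-0.0164  0.6808 -0.0022] roll 0.0101
```

View pics/scene_10.png

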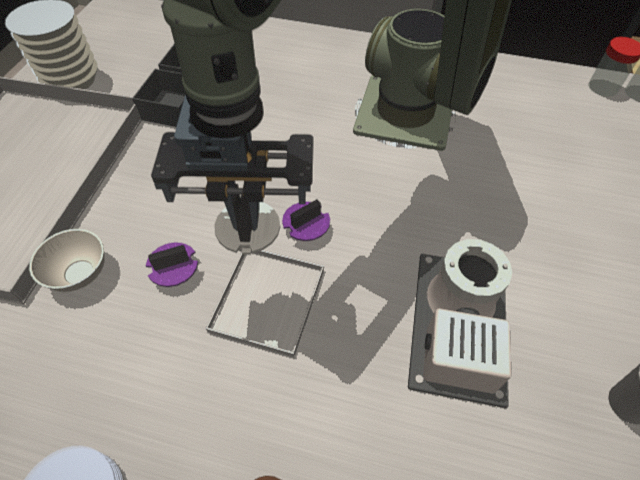

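View pics/wrist_10.png

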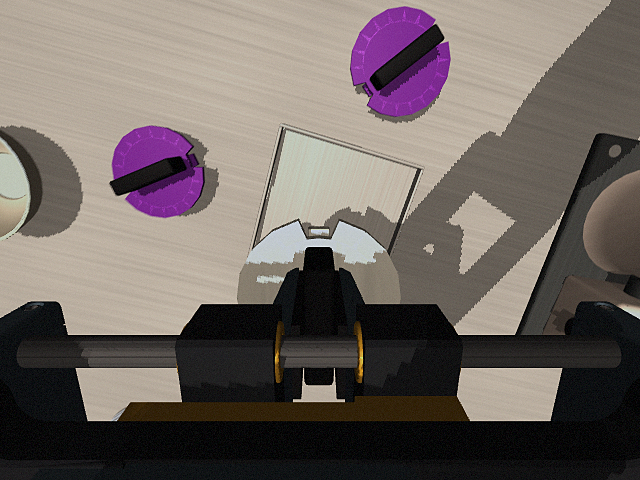

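The cap is held in the fingers at scene (247,225) and the tray is empty. I'll move above the mouth.

>>> step_arm:
  xyz:
    - [-0.005, 0.08, 0]
    - [-0.01, 0.18, 0]
    - [-0.015, 0.28, 0]
    - [-0.016, 0.38, 0]
    - [-0.016, 0.46, 0]
  roll: [0.01, 0.01, 0.01, 0.01, 0.01]
  claw: [0, 0, 0, 0, 0]

```text
clock: 13.5
tcp_pos: [0.483, 0.0665, 0.1823]
tool_rot: [-0.001, -0.112, 0.994, -0.001]
wrist_force: [0.8, 0.1, -2.4]
gripper_width: 0.0138
```

```bash
python3 -c "
from h import *
go((.462,.1702,.19),-167.2)"
```

```text
t 13.5 tcp [0.483  0.0665 0.1823] yaw -167.16 tilt [-0.0018 -0.0015 -1.    ] F [ 0.8  0.1 -2.4] w 0.0138 j [ 0.11  0.19  1.77 -0.    1.19 -1.68]
xyz [-0.0051  0.2114 -0.0157] roll 0.0002
```

>>> step_arm:
  xyz:
    - [-0.005, 0.06, -0.016]
    - [-0.005, 0.13, -0.016]
    - [-0.005, 0.18, -0.016]
    - [-0.005, 0.211, -0.016]
    - [-0.005, 0.211, -0.016]
  roll: [0, 0, 0, 0, 0]
  claw: [0, 0, 0, 0, 0]

```text
clock: 14.0
tcp_pos: [0.4597, 0.1711, 0.1873]
tool_rot: [-0.004, -0.113, 0.994, -0.001]
wrist_force: [0.2, -0.8, -3.1]
gripper_width: 0.0135
```

```bash
python3 -c "
from h import *
go((.462,.1702,.19),-167.2);c=grab('scene','11');grab('wrist','11');t=grab('top','11');go((.462,.1702,.19),-167.2)"
```

```text
t 14.0 tcp [0.4597 0.1711 0.1873] yaw -167.0 tilt [-0.0078 -0.0029 -1.    ] F [ 0.2 -0.8 -3.1] w 0.0135 j [ 0.33  0.19  1.75 -0.    1.21 -1.46]
xyz [-0.004  -0.0029 -0.0055] roll 0.0011
t 14.15 tcp [0.4611 0.1691 0.1885] yaw -167.17 tilt [-0.0052 -0.0032 -1.    ] F [-0.5  0.3 -3.2] w 0.0137 j [ 0.33  0.19  1.75 -0.    1.21 -1.47]
xyz [-0.0023  0.0017 -0.0031] roll 0.0002
```

View pics/scene_11.png

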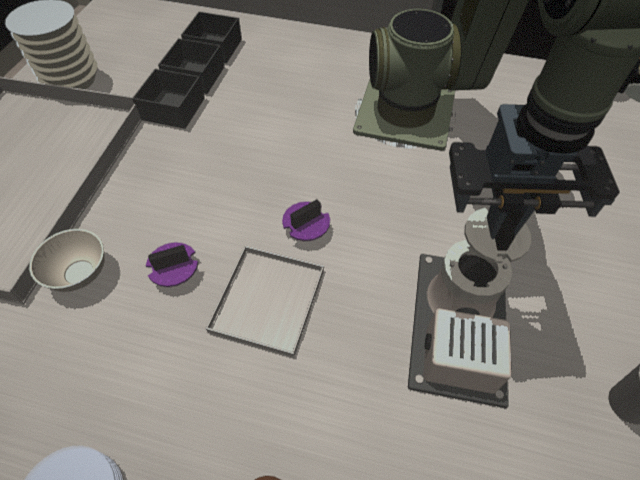

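View pics/wrist_11.png

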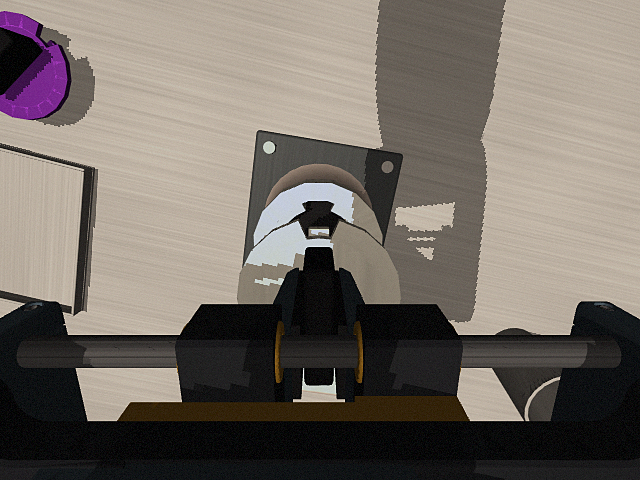

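The wrist view shows the near slot (318,207) in line with the cap's notch (319,232). The scene view shows the cap at (497,235) over the collar at (478,267). I'll measure where the rim really is, using its visible edge.

```bash
python3 - <<'E'
from h import *
from scipy.optimize import least_squares
def circ(W,R):
    r=least_squares(lambda p:np.hypot(W[:,0]-p[0],W[:,1]-p[1])-R,W.mean(0),loss='soft_l1',f_scale=.001)
    return r.x, np.sqrt(np.mean(r.fun**2))
tcp=np.array([.4611,.1691,.1885])
for n,box in (('scene',(455,195,540,275)),('wrist',(230,170,410,305))):
    c=load(n,'11'); P=cloud(c); x0,y0,x1,y1=box
    for lab,z,R,tol in (('rim',tcp[2]+.0168,.044,.010),('collar',.115,.050,.008)):
        m=np.zeros((480,640),np.uint8)
        if n=='scene' and lab=='collar': x0,y0,x1,y1=(438,225,520,305)
        m[y0:y1,x0:x1]=((abs(P[...,2]-z)<tol)[y0:y1,x0:x1])*255
        cs,_=cv2.findContours(m,0,cv2.CHAIN_APPROX_NONE); k=np.vstack([q[:,0] for q in cs if len(q)>15])
        W=np.array([ray(c,u,v,z)[:2] for u,v in k])
        ctr,e=circ(W,R)
        for it in range(6):
            d=abs(np.hypot(*(W-ctr).T)-R)<.003; ctr,e=circ(W[d],R)
        print(n,lab,'z',np.median(P[...,2][m>0]).round(4),'n',d.sum(),len(d),ctr.round(4),e.round(4))
E
```

```text
scene rim z 0.2038 n 125 214 [0.4653 0.1732] 0.001
scene collar z 0.1147 n 141 245 [0.4641 0.1712] 0.0011
wrist rim z 0.2047 n 101 493 [0.469  0.1718] 0.0015
wrist collar z 0.115 n 185 323 [0.4591 0.1688] 0.0005
```

```bash
python3 - <<'E'
from h import *
c=load('wrist','11')
cv2.imwrite('pics/crop11.png',cv2.resize(c['image'][175:310,225:415,::-1],None,fx=4,fy=4,interpolation=cv2.INTER_CUBIC))
s=load('scene','11')
cv2.imwrite('pics/crop11s.png',cv2.resize(s['image'][195:315,430:545,::-1],None,fx=5,fy=5,interpolation=cv2.INTER_CUBIC))
E
```

```text
(no output)
```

View pics/crop11.png

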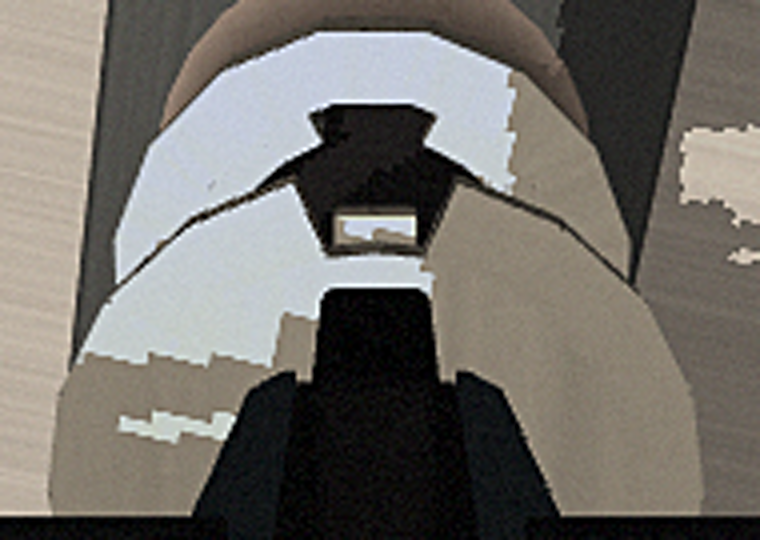

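View pics/crop11s.png

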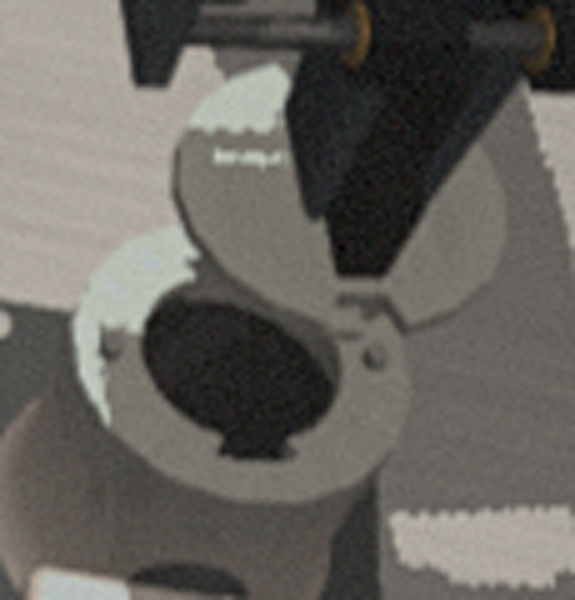

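```bash
python3 - <<'E'
from h import *
c=load('wrist','11'); tcp=np.array([.4611,.1691]); yw=np.radians(-167.1)
tx=np.array([np.cos(yw),np.sin(yw)]); ty=np.array([np.sin(yw),-np.cos(yw)])
def f(lab,u,v,z):
    p=ray(c,u,v,z)[:2]; d=p-tcp; print(lab,p.round(4),'tool x,y mm',(1000*d@tx).round(1),(1000*d@ty).round(1))
zr=.2053
f('notch in L',306.3,238.2,zr);f('notch in R',332.5,238.2,zr);f('corner L',297.5,220.5,zr);f('corner R',339.5,220,zr)
f('slot out L',303,201.3,.115);f('slot out R',333.7,201.3,.115);f('collar edge L',304.5,182.8,.115);f('collar edge R',332.5,182.8,.115)
f('slot cornr L',303+3.5,212,.115);f('slot corner R',331.2,212,.115)
# bar end
f('bar L',305.5,247.5,.2373);f('bar R',332.5,247.5,.2373)
E
```

```text
notch in L [0.4299 0.1563] tool x,y mm 33.2 -5.5
notch in R [0.4269 0.1695] tool x,y mm 33.3 8.0
corner L [0.4218 0.15  ] tool x,y mm 42.5 -9.9
corner R [0.4168 0.1707] tool x,y mm 42.8 11.4
slot out L [0.4272 0.15  ] tool x,y mm 37.3 -11.0
slot out R [0.422  0.1726] tool x,y mm 37.3 12.1
collar edge L [0.4134 0.1481] tool x,y mm 51.2 -9.8
collar edge R [0.4087 0.1685] tool x,y mm 51.2 11.1
slot cornr L [0.4346 0.1544] tool x,y mm 29.1 -8.5
slot corner R [0.4304 0.1727] tool x,y mm 29.1 10.3
bar L [0.4251 0.1561] tool x,y mm 38.0 -4.7
bar R [0.4226 0.1672] tool x,y mm 38.0 6.8
```

From the wrist picture the cap needs to shift about +1.8 mm along tool x and -0.6 mm along tool y, and the slot yaw matches. I'll line up at (0.4595, 0.1681) and go down to just above the mouth. By my reckoning the foot enters at TCP z 0.128, the lugs would meet the lip at 0.120, the pins at 0.109, and home is 0.104.

```bash
python3 -c "
from h import *
go((.4595,.1681,.133),-167.2)"
```

```text
t 14.15 tcp [0.4611 0.1691 0.1885] yaw -167.17 tilt [-0.0052 -0.0032 -1.    ] F [-0.5  0.3 -3.2] w 0.0137 j [ 0.33  0.19  1.75 -0.    1.21 -1.47]
xyz [ 0.0029 -0.0011  0.111 ] roll 0.0002
```

>>> step_arm:
  xyz:
    - [0.003, -0.001, 0.03]
    - [0.003, -0.001, 0.06]
    - [0.003, -0.001, 0.09]
    - [0.003, -0.001, 0.105]
    - [0.003, -0.001, 0.111]
  roll: [0, 0, 0, 0, 0]
  claw: [0, 0, 0, 0, 0]

```text
clock: 14.65
tcp_pos: [0.459, 0.1672, 0.1319]
tool_rot: [-0.004, -0.111, 0.994, -0.002]
wrist_force: [-0.8, 0.6, -2.6]
gripper_width: 0.0141
```

```bash
python3 -c "
from h import *
go((.4595,.1681,.133),-167.2)
s=grab('scene','12');c=grab('wrist','12')
cv2.imwrite('pics/crop12.png',np.vstack([cv2.resize(s['image'][195:315,430:545,::-1],(500,300),interpolation=cv2.INTER_CUBIC),cv2.resize(c['image'][175:310,225:415,::-1],(500,300),interpolation=cv2.INTER_CUBIC)]))
go((.4595,.1681,.124),-167.2)"
```

```text
t 14.65 tcp [0.459  0.1672 0.1319] yaw -167.23 tilt [-0.0072 -0.0041 -1.    ] F [-0.8  0.6 -2.6] w 0.0141 j [ 0.33  0.24  1.84 -0.    1.07 -1.47]
xyz [-0.0014  0.0016 -0.0022] roll -0.0002
t 14.75 tcp [0.4595 0.1677 0.1328] yaw -167.2 tilt [-0.0057 -0.0035 -1.    ] F [-0.4 -0.1 -2.1] w 0.014 j [ 0.33  0.24  1.84 -0.    1.07 -1.47]
xyz [-0.0003  0.0009  0.0175] roll -0.0
```

View pics/crop12.png

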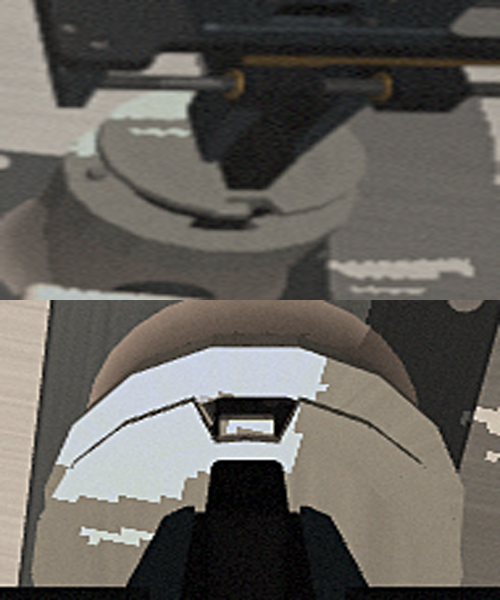

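The wrist panel (lower) shows the slot opening at (205–300,400) centred behind the notch and lug at (247,425). Feeling down.

>>> step_arm:
  xyz:
    - [0, 0.001, 0.006]
    - [0, 0.001, 0.012]
    - [0, 0.001, 0.018]
    - [0, 0.001, 0.018]
  roll: [0, 0, 0, 0]
  claw: [0, 0, 0, 0]

```text
clock: 15.15
tcp_pos: [0.459, 0.1681, 0.1234]
tool_rot: [-0.003, -0.112, 0.994, -0.002]
wrist_force: [-0.6, 0.6, -3.4]
gripper_width: 0.0137
```

```bash
python3 -c "
from h import *
go((.4595,.1681,.118),-167.2)"
```

```text
t 15.15 tcp [0.459  0.1681 0.1234] yaw -167.2 tilt [-0.0064 -0.0038 -1.    ] F [-0.6  0.6 -3.4] w 0.0137 j [ 0.33  0.25  1.85 -0.    1.05 -1.46]
xyz [-0.001  -0.0001  0.0109] roll 0.0
```

>>> step_arm:
  xyz:
    - [-0.001, 0, 0.004]
    - [-0.001, 0, 0.008]
    - [-0.001, 0, 0.012]
    - [-0.001, 0, 0.012]
  roll: [0, 0, 0, 0]
  claw: [0, 0, 0, 0]

```text
clock: 15.55
tcp_pos: [0.4592, 0.1681, 0.1171]
tool_rot: [-0.004, -0.112, 0.994, -0.002]
wrist_force: [0.6, 0.3, -3.3]
gripper_width: 0.0138
```

```bash
python3 -c "
from h import *
go((.4595,.1681,.112),-167.2)"
```

```text
t 15.55 tcp [0.4592 0.1681 0.1171] yaw -167.19 tilt [-0.007 -0.004 -1.   ] F [ 0.6  0.3 -3.3] w 0.0138 j [ 0.33  0.25  1.86 -0.    1.03 -1.46]
xyz [-0.0006 -0.0001  0.0103] roll 0.0
```

The lugs are past the lip level with no contact force, so they're in the slots. Continuing down.

>>> step_arm:
  xyz:
    - [0, 0, 0.004]
    - [0, 0, 0.008]
    - [0, 0, 0.011]
    - [0, 0, 0.011]
  roll: [0, 0, 0, 0]
  claw: [0, 0, 0, 0]

```text
clock: 15.95
tcp_pos: [0.459, 0.168, 0.1113]
tool_rot: [-0.004, -0.112, 0.994, -0.002]
wrist_force: [-0.6, -0.2, -3.6]
gripper_width: 0.0136
```

```bash
python3 -c "
from h import *
go((.4595,.1681,.108),-167.2)"
```

```text
t 15.95 tcp [0.459  0.168  0.1113] yaw -167.19 tilt [-0.0076 -0.0042 -1.    ] F [-0.6 -0.2 -3.6] w 0.0136 j [ 0.33  0.26  1.87 -0.    1.02 -1.46]
xyz [-0.0011  0.      0.0067] roll 0.0
```

>>> step_arm:
  xyz:
    - [-0.001, 0, 0.003]
    - [-0.001, 0, 0.006]
    - [-0.001, 0, 0.006]
  roll: [0, 0, 0]
  claw: [0, 0, 0]

```text
clock: 16.25
tcp_pos: [0.4596, 0.1682, 0.1086]
tool_rot: [-0.004, -0.112, 0.994, -0.002]
wrist_force: [-1.1, 0.1, -0.2]
gripper_width: 0.0142
```

>>> step_arm:
  xyz:
    - [0, 0, 0.002]
    - [0, 0, 0.004]
    - [0, 0, 0.004]
  roll: [0, 0, 0]
  claw: [0, 0, 0]

```text
clock: 16.55
tcp_pos: [0.4596, 0.1682, 0.1068]
tool_rot: [-0.004, -0.112, 0.994, -0.002]
wrist_force: [-1.1, -0.3, 1.7]
gripper_width: 0.0136
```

```bash
python3 -c "
from h import *
go((.4595,.1681,.1042),-167.2)"
```

```text
t 16.55 tcp [0.4596 0.1682 0.1068] yaw -167.2 tilt [-0.007  -0.0038 -1.    ] F [-1.1 -0.3  1.7] w 0.0136 j [ 0.33  0.26  1.88 -0.    1.01 -1.47]
xyz [ 0.0002 -0.0002  0.0053] roll 0.0
```

The pins are taking load, about 5 N net, at the expected height. Continuing gently.

>>> step_arm:
  xyz:
    - [0, 0, 0.002]
    - [0, 0, 0.004]
    - [0, 0, 0.004]
  roll: [0, 0, 0]
  claw: [0, 0, 0]

```text
clock: 16.85
tcp_pos: [0.4596, 0.1682, 0.1049]
tool_rot: [-0.004, -0.111, 0.994, -0.001]
wrist_force: [-2.7, -1.0, 3.8]
gripper_width: 0.0136
```

>>> step_arm:
  xyz:
    - [0, 0, 0.002]
    - [0, 0, 0.003]
    - [0, 0, 0.003]
  roll: [0, 0, 0]
  claw: [0, 0, 0]

```text
clock: 17.15
tcp_pos: [0.4596, 0.1682, 0.1044]
tool_rot: [-0.003, -0.111, 0.994, -0.001]
wrist_force: [-4.0, -1.9, 11.2]
gripper_width: 0.0138
```

```bash
python3 -c "
from h import *
go((.4595,.1681,.1042),-167.2)"
```

```text
t 17.15 tcp [0.4596 0.1682 0.1044] yaw -167.2 tilt [-0.0065 -0.0036 -1.    ] F [-4.  -1.9 11.2] w 0.0138 j [ 0.33  0.27  1.88 -0.    1.   -1.47]
xyz [ 0.0003 -0.0002  0.0005] roll 0.0
```

Home is reached at 14 N net. Now the clockwise twist (positive roll) in small stages, keeping a light downward push.

>>> step_arm:
  xyz:
    - [0, 0, 0.002]
    - [0, 0, 0.002]
    - [0, 0, 0.002]
    - [0, 0, 0.002]
    - [0, 0, 0.002]
  roll: [0.01, 0.02, 0.03, 0.04, 0.05]
  claw: [0, 0, 0, 0, 0]

```text
clock: 17.65
tcp_pos: [0.4598, 0.1697, 0.1044]
tool_rot: [-0.003, -0.033, 0.999, -0.0]
wrist_force: [-4.7, 4.1, 8.4]
gripper_width: 0.0134
```

```bash
python3 -c "
from h import *
go((.4595,.1681,.1042),-167.2);print(bot.read_state()['moment'])"
```

```text
t 17.65 tcp [0.4598 0.1697 0.1044] yaw -176.25 tilt [-5.5e-03 -7.0e-04 -1.0e+00] F [-4.7  4.1  8.4] w 0.0134 j [ 0.33  0.27  1.88  0.    1.   -1.31]
xyz [ 0.0007 -0.0032  0.0004] roll -0.0503
[0.95992098 0.55399349 0.44394084]
```

>>> step_arm:
  xyz:
    - [0, 0, 0.002]
    - [0, 0, 0.002]
    - [0, 0, 0.002]
    - [0, 0, 0.002]
    - [0, 0, 0.002]
  roll: [0.015, 0.03, 0.045, 0.06, 0.075]
  claw: [0, 0, 0, 0, 0]

```text
clock: 18.15
tcp_pos: [0.4597, 0.1708, 0.1044]
tool_rot: [-0.003, 0.085, 0.996, 0.0]
wrist_force: [-4.5, 2.6, 9.6]
gripper_width: 0.014
```

```bash
python3 -c "
from h import *
go((.4595,.1681,.1042),-167.2);print(bot.read_state()['moment'])
s=grab('scene','13');c=grab('wrist','13')
cv2.imwrite('pics/crop13.png',np.vstack([cv2.resize(s['image'][195:315,430:545,::-1],(500,300),interpolation=cv2.INTER_CUBIC),cv2.resize(c['image'][175:310,225:415,::-1],(500,300),interpolation=cv2.INTER_CUBIC)]))
"
```

```text
t 18.15 tcp [0.4597 0.1708 0.1044] yaw 170.19 tilt [-0.005   0.0012 -1.    ] F [-4.5  2.6  9.6] w 0.014 j [ 0.33  0.27  1.88  0.    1.   -1.07]
xyz [-0.0005 -0.0053  0.0004] roll -0.1256
[0.52909511 0.59492171 0.37046321]
```

View pics/crop13.png

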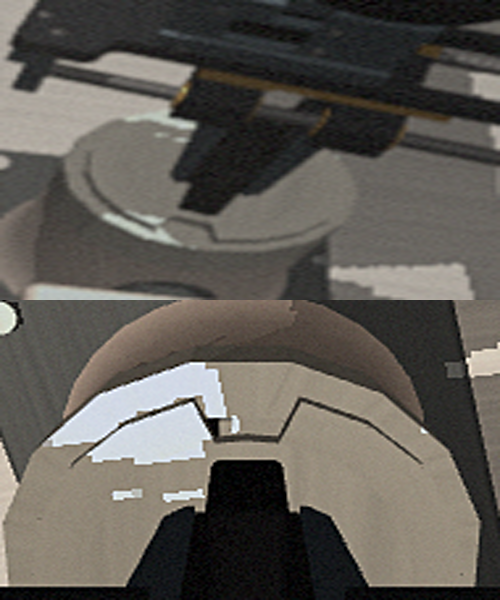

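The wrist panel shows the notch (250,435) leaving the slot as the cap turns with the gripper, with the rim flush on the collar. Continuing.

>>> step_arm:
  xyz:
    - [0, 0, 0.002]
    - [0, 0, 0.002]
    - [0, 0, 0.002]
    - [0, 0, 0.002]
    - [0, 0, 0.002]
  roll: [0.025, 0.05, 0.075, 0.1, 0.125]
  claw: [0, 0, 0, 0, 0]

```text
clock: 18.75
tcp_pos: [0.46, 0.1717, 0.1044]
tool_rot: [-0.002, 0.279, 0.96, 0.001]
wrist_force: [-3.4, 1.9, 8.6]
gripper_width: 0.0137
```

>>> step_arm:
  xyz:
    - [0, 0, 0.002]
    - [0, 0, 0.002]
    - [0, 0, 0.002]
    - [0, 0, 0.002]
    - [0, 0, 0.002]
  roll: [0.025, 0.05, 0.075, 0.1, 0.125]
  claw: [0, 0, 0, 0, 0]

```text
clock: 19.25
tcp_pos: [0.4607, 0.1724, 0.1044]
tool_rot: [-0.002, 0.462, 0.887, 0.001]
wrist_force: [-1.8, 1.0, 7.4]
gripper_width: 0.0134
```

```bash
python3 -c "
from h import *
go((.4595,.1681,.1042),102.5);print(bot.read_state()['moment'])
"
```

```text
t 19.25 tcp [0.4607 0.1724 0.1044] yaw 124.97 tilt [-0.0017  0.0042 -1.    ] F [-1.8  1.   7.4] w 0.0134 j [ 0.33  0.27  1.88  0.01  0.99 -0.28]
xyz [-0.0057 -0.0068  0.0004] roll 0.1248
[0.09281576 0.23438155 0.26482672]
```

>>> step_arm:
  xyz:
    - [0, 0, 0.002]
    - [0, 0, 0.002]
    - [0, 0, 0.002]
    - [0, 0, 0.002]
    - [0, 0, 0.002]
  roll: [0.025, 0.05, 0.075, 0.1, 0.115]
  claw: [0, 0, 0, 0, 0]

```text
clock: 19.75
tcp_pos: [0.4615, 0.1728, 0.1043]
tool_rot: [-0.001, 0.614, 0.789, 0.002]
wrist_force: [-1.8, 0.1, 7.6]
gripper_width: 0.0133
```

```bash
python3 -c "
from h import *
go((.4595,.1681,.1042),102.5);print(bot.read_state()['moment'])
"
```

```text
t 19.75 tcp [0.4615 0.1728 0.1043] yaw 104.22 tilt [ 5.0e-04  4.7e-03 -1.0e+00] F [-1.8  0.1  7.6] w 0.0133 j [0.33 0.27 1.88 0.01 0.99 0.08]
xyz [-0.0082 -0.0061  0.0002] roll 0.0095
[-0.15586809  0.23023047  0.37839901]
```

>>> step_arm:
  xyz:
    - [0, 0, 0.001]
    - [0, 0, 0.001]
    - [0, 0, 0.001]
  roll: [0.005, 0.01, 0.01]
  claw: [0, 0, 0]

```text
clock: 20.05
tcp_pos: [0.4616, 0.1728, 0.1043]
tool_rot: [-0.001, 0.626, 0.78, 0.002]
wrist_force: [-2.7, 0.3, 6.1]
gripper_width: 0.0136
```

```bash
python3 -c "
from h import *
go((.4595,.1681,.1042),102.5);print(bot.read_state()['moment'])
s=grab('scene','14');c=grab('wrist','14')
cv2.imwrite('pics/crop14.png',np.vstack([cv2.resize(s['image'][195:315,430:545,::-1],(500,300),interpolation=cv2.INTER_CUBIC),cv2.resize(c['image'][175:310,225:415,::-1],(500,300),interpolation=cv2.INTER_CUBIC)]))
"
```

```text
t 20.05 tcp [0.4616 0.1728 0.1043] yaw 102.47 tilt [ 0.0011  0.0044 -1.    ] F [-2.7  0.3  6.1] w 0.0136 j [0.33 0.27 1.88 0.   0.99 0.11]
xyz [-0.0084 -0.0061  0.0002] roll -0.0001
[-0.37065301  0.41267696  0.21369928]
```

View pics/crop14.png

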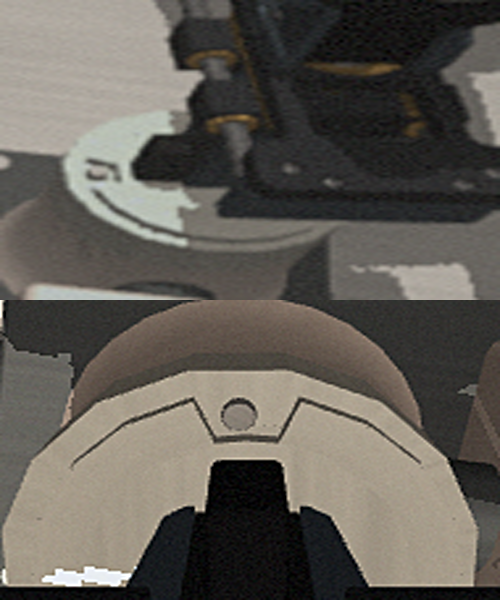

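The notch at (212–283,440) now shows a pin at (238,414). I'll check whether it has sprung up, by its height in the depth image.

```bash
python3 - <<'E'
from h import *
c=load('wrist','14'); P=cloud(c)[...,2]
# crop px -> image: x=225+X*190/500, y=175+(Y-300)*135/300
f=lambda X,Y:(int(225+X*.38),int(175+(Y-300)*.45))
for lab,X,Y in (('pin',238,414),('collar R of pin',268,414),('collar below',240,390),('collar left',120,400),('rim L',150,460),('rim R',350,460)):
    u,v=f(X,Y); print(lab,u,v,np.median(P[v-1:v+2,u-1:u+2]).round(4),P[v-2:v+3,u-2:u+3].max().round(4))
cv2.imwrite('pics/crop15.png',cv2.resize(c['image'][195:245,285:350,::-1],None,fx=9,fy=9,interpolation=cv2.INTER_CUBIC))
E
```

```text
pin 315 226 0.1207 0.1214
collar R of pin 326 226 0.1152 0.116
collar below 316 215 0.115 0.116
collar left 270 220 0.1152 0.1161
rim L 282 247 0.1216 0.2981
rim R 358 247 0.1213 0.1227
```

View pics/crop15.png

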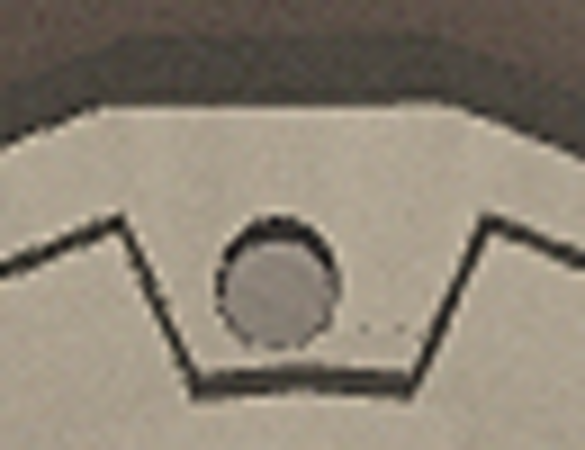

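The near pin stands at z 0.1207, 5.5 mm above the collar at 0.1152, so it is up in the notch. I'll release and then check the other pin.

>>> step_arm:
  xyz:
    - [0, 0, 0]
    - [0, 0, 0]
    - [0, 0, 0]
    - [0, 0, 0]
    - [0, 0, 0]
  roll: [0, 0, 0, 0, 0]
  claw: [0.5, 0.5, 0.5, 0.5, 0.5]

```text
clock: 20.65
tcp_pos: [0.4616, 0.1728, 0.1042]
tool_rot: [-0.001, 0.626, 0.78, 0.002]
wrist_force: [0.7, -0.2, -0.9]
gripper_width: 0.0454
```

>>> step_arm:
  xyz:
    - [0, 0, -0.03]
    - [0, 0, -0.1]
    - [0, 0, -0.2]
    - [0, 0, -0.3]
    - [0, 0, -0.36]
  roll: [0, 0, 0, 0, 0]
  claw: [0.5, 0.5, 0.5, 0.5, 0.5]

```text
clock: 21.15
tcp_pos: [0.4626, 0.1724, 0.2882]
tool_rot: [0.001, 0.626, 0.78, 0.005]
wrist_force: [1.5, -0.6, 0.2]
gripper_width: 0.0454
```

```bash
python3 -c "
from h import *
go((.38,-.1,.28),102.5)
s=grab('scene','16');c=grab('wrist','16')
cv2.imwrite('pics/crop16.png',np.hstack([cv2.resize(s['image'][215:315,425:525,::-1],(400,400),interpolation=cv2.INTER_CUBIC),cv2.resize(c['image'][130:330,220:420,::-1],(400,400),interpolation=cv2.INTER_CUBIC)]))
"
```

```text
t 21.15 tcp [0.4626 0.1724 0.2882] yaw 102.47 tilt [ 0.0065  0.0063 -1.    ] F [ 1.5 -0.6  0.2] w 0.0454 j [0.33 0.14 1.57 0.   1.43 0.11]
xyz [-0.4963 -0.279   0.0119] roll -0.0001
```

View pics/crop16.png

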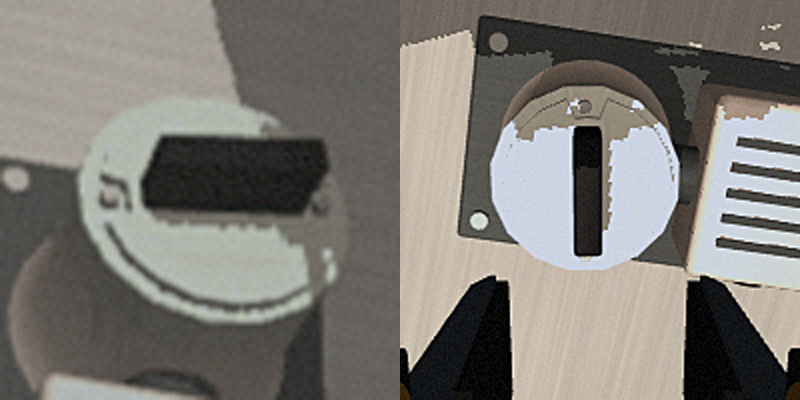

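The cap is seated with both notches over pins, at scene crop (108,198) and (320,203). I'll move the arm aside and verify both pins and the rim height.

>>> step_arm:
  xyz:
    - [-0.1, 0, 0]
    - [-0.2, 0, 0]
    - [-0.3, 0, 0]
    - [-0.4, 0, 0]
    - [-0.48, 0, 0]
  roll: [0, 0, 0, 0, 0]
  claw: [0.5, 0.5, 0.5, 0.5, 0.5]

```text
clock: 21.75
tcp_pos: [0.5154, -0.064, 0.2866]
tool_rot: [0.001, 0.627, 0.779, 0.006]
wrist_force: [1.0, 0.3, 1.0]
gripper_width: 0.0456
```

>>> step_arm:
  xyz:
    - [0, 0, 0]
    - [0, 0, 0]
    - [0, 0, 0]
  roll: [0, 0, 0]
  claw: [0.5, 0.5, 0.5]

```text
clock: 22.05
tcp_pos: [0.515, -0.0631, 0.2859]
tool_rot: [0.0, 0.626, 0.78, 0.006]
wrist_force: [0.2, -0.3, 0.6]
gripper_width: 0.0451
```

```bash
python3 - <<'E'
from h import *
go((.38,-.1,.28))
s=grab('scene','17');t=grab('top','17')
cv2.imwrite('pics/crop17.png',np.hstack([cv2.resize(s['image'][230:305,435:525,::-1],(400,360),interpolation=cv2.INTER_CUBIC),cv2.resize(t['image'][215:295,150:230,::-1],(400,360),interpolation=cv2.INTER_CUBIC)]))
a=np.radians(12.8+90); m=np.array([.462,.171])
for n,k in (('scene',s),('top',t)):
    P=cloud(k)
    for sg in (1,-1):
        p=m+sg*.040*np.array([np.cos(a),np.sin(a)]); u,v=[int(round(q)) for q in pix(k,(*p,.120))]
        print(n,sg,u,v); print((P[v-3:v+4,u-4:u+5,2]*1000).round(0).astype(int))
    h=P[...,2]; g=(abs(h-.121)<.0035)&(np.hypot(P[...,0]-m[0],P[...,1]-m[1])<.043); print('rim z',np.median(h[g]),g.sum())
E
```

```text
t 22.05 tcp [ 0.515  -0.0631  0.2859] yaw 102.44 tilt [ 0.0079  0.0086 -0.9999] F [ 0.2 -0.3  0.6] w 0.0451 j [-0.15  0.18  1.52  0.01  1.44 -0.37]
xyz [-0.014  -0.2796  0.0091] roll 0
scene 1 504 265
[[139 138 139 138 114 114 114 116 115]
 [137 136 138 137 120 121 119 117 115]
 [134 132 134 120 119 118 120 121 113]
 [133 132 120 117 118 120 120 121 114]
 [126 130 120 117 118 120 121 119 114]
 [124 120 121 117 119 118 118 113 115]
 [123 120 122 114 115 116 116 114 116]]
scene -1 451 264
[[115 114 115 116 121 121 122 116 116]
 [115 115 115 119 120 122 123 120 114]
 [115 115 114 121 119 121 120 122 114]
 [114 115 115 120 120 120 121 122 117]
 [114 114 114 117 118 119 119 115 115]
 [114 113 114 113 113 116 114 114 115]
 [114 115 117 114 115 115 113 115 116]]
rim z 0.12087981201395064 1353
top 1 166 257
[[115 115 114 116 114 150 155 154 153]
 [117 115 116 116 119 113 153 147 148]
 [116 114 115 122 119 122 117 140 141]
 [117 118 116 120 118 120 120 119 133]
 [115 115 113 119 122 120 116 118 118]
 [113 118 111 116 114 116 112 119 121]
 [115 113 115 113 115 116 123 123 119]]
top -1 208 248
[[124 121 113 118 113 117 115 695 695]
 [124 114 113 112 111 115 693 696 695]
 [120 114 113 113 121 123 691 694 692]
 [122 115 113 118 120 122 693 693 693]
 [120 117 116 119 124 119 691 693 693]
 [117 117 116 115 121 123 690 690 691]
 [122 117 114 112 114 115 689 691 692]]
rim z 0.120788600932963 1141
```

View pics/crop17.png

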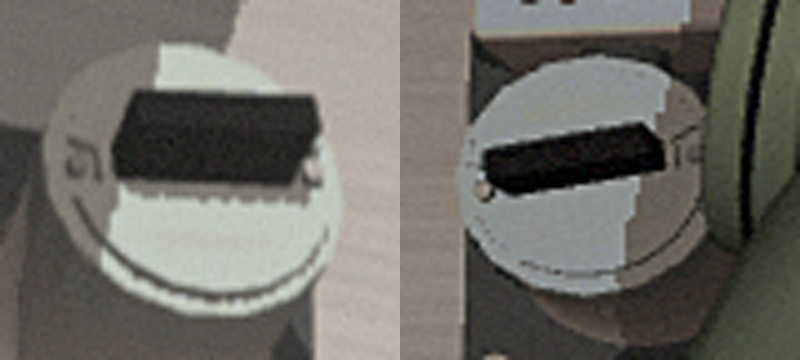

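Both pins read about 0.120 in both views, against the collar at 0.115, so both are up. The rim top is at 0.121, which is home. The arm is clear, so I'm handing in.

```bash
python3 -c "
from h import *
print(bot.close_job())"
```

```text
the job is handed in; nothing more can be done
None
```

The press is closed and handed in. The silver cap is seated, twisted about 90° clockwise and locked, and the gripper has let go and moved clear. It took about 22 s of the 72 s allowed.

**Forces:** the vertical wrist force stayed below about 15 N net, against the 5 kg (about 49 N) limit. The lugs dropped into the slots, and I felt no contact until the pins took load.

**Last checks:** in both the scene and top views, both pins stand about 5 mm above the collar, inside the notches. The rim top is at z = 0.121, the home height. The bottle, bowl and cup were never approached.

**What went wrong or disagreed:**
- **First grasp missed:** it closed on air. Both cameras showed the fingertips about 30 mm higher than the stated tool geometry puts them. I measured that offset and the second grasp held.
- **Gripper tilt:** some early moves left the gripper tilted by up to about 1.3°, which I worked out before regrasping.
- **Cap position over the mouth:** the scene and wrist estimates differed by up to a few millimetres. I steered by the notch and slot alignment in the wrist view, and the cap went in freely.

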